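# Index the rotary welding table and load the next leg

### The job

First turn the rotary table by pushing its spokes until the mark of the empty cradle stands at the fixed pointer. Then lay the standing steel leg down flat on the open bench and let go of it; finally pick it up again from above and lower it until it lies fully home in the empty cradle before letting go, leaving that cradle's mark at the pointer. Do not bang the leg down or let it topple, and leave the other things on the bench where they are.

Things in the scene. Friction and masses are not known exactly. Their poses are not given: they have to be found in the camera images.
- leg_center (a point): The leg: the loose 40 x 40 x 130 mm square steel tube (wall 4 mm, about 0.45 kg) that stands on end on the bench. The point is its centre, 65 mm above the bench while it stands; the z axis runs along its length, x and y are square to its faces. The two ends are alike and so are the four sides.
- leg: The same leg; the origin is the centre of the end it stands on, axes as for leg_center.
- cradle (a point): The one empty cradle of the three on the disc (the others hold a fixed leg each). Point: where the leg's centre must come, 86 mm above the bench, 20 mm above the cradle floor, 85 mm from the disc's axis. x outward, y along the cradle (sideways to the radius), z up. Inside 48 mm wide, 142 mm long; rims 16 mm high, the middle 88 mm of both long sides open for fingers.
- mark (a point): The mark of the empty cradle: the end of the small tongue (8 mm wide) on the disc's rim, straight outward of the cradle's middle, 139 mm from the disc's axis, 56 mm above the bench. Axes as for cradle. Turns with the disc.
- index (a point): Tip of the fixed pointer, a narrow steel rib (12 mm wide, top 34 mm above the bench) on an arm of the stand, below the spokes, 139 mm from the disc's axis. x points outward from the disc's axis, z up. When the mark is at the pointer, mark lies straight above this point.
- stand: Fixed stand of the rotary table; the origin is on the disc's axis at bench height, x points along the pointer arm, z up. The turning disc is 260 mm across, 46 to 62 mm above the bench.
- turntable (a joint): Angle of the disc in rad, counter-clockwise from above positive; 0 (or any whole turn) is the mark at the pointer. It turns freely both ways without end stops, needs about 0.5 N m (3 N at a spoke), and stays where it is left.
- spoke0 (a point): A spoke: a level radial steel bar 12 mm thick, from the disc's rim to 190 mm from its axis, with an 18 mm ball at its end. The point is on the bar's centreline, 165 mm from the disc's axis, 53 mm above the bench, 60 degrees counter-clockwise of the empty cradle. The spokes sweep a circle of 201 mm radius.
- spoke1 (a point): Like spoke0, 180 degrees from the empty cradle.
- spoke2 (a point): Like spoke0, 60 degrees clockwise of the empty cradle.
- can_tall: Bystander: spray can, 66 mm across, 160 mm tall; origin under its foot.
- can_low: Bystander: spray can, 66 mm across, 120 mm tall; origin under its foot.
- pipe_end: Bystander: short round pipe end standing up, 52 mm across, 65 mm tall; origin under its foot.
- angle_offcut: Bystander: piece of angle steel, 100 x 40 x 40 mm, long along x; origin under its middle.
- hammer: Bystander: hammer lying along its x axis, about 280 mm long.
- brush: Bystander: hand brush lying along its x axis, about 220 mm long.
There are look-alikes about, which are no part of the job. What is shaped like the leg but pink is not meant.

How it is judged (in metres and radians):
On the way, in this order (a step that is already met when the one before it is completed fails the run):
1. the disc rests with the empty cradle's mark at the pointer (within 10 mm), the leg still standing (horizontal distance between mark and index below 0.01 m and velocity of joint turntable between -0.03 and 0.03 rad/s and angle between leg_center's own z axis and vertical below 0.3 rad), for 0.3 s.
2. the leg lies flat on the bench, let go (angle between leg_center's own z axis and vertical between 1.5 and 1.642 rad and height (world z) of leg_center below 0.026 m and linear speed of leg below 0.02 m/s and contact force between the fingers and leg below 0.05 N), for 0.3 s.
3. the leg is down in the empty cradle (under 12 mm from its floor) while the fingers still hold it (x of leg_center in the frame of cradle between -0.012 and 0.012 m and y of leg_center in the frame of cradle between -0.015 and 0.015 m and z of leg_center in the frame of cradle between -0.012 and 0.012 m and contact force between the fingers and leg above 1 N), for 0.05 s.
At the end, for the whole second after the job is handed in: The leg lies at rest, released, on the floor of the empty cradle (centre within 8 mm across, 12 mm along and 5 mm in height of the cradle point, its length within 0.12 rad of the cradle's), and the disc is at rest with that cradle's mark within 10 mm of the pointer tip, seen from above (horizontal distance between mark and index below 0.01 m and velocity of joint turntable between -0.03 and 0.03 rad/s and x of leg_center in the frame of cradle between -0.008 and 0.008 m and y of leg_center in the frame of cradle between -0.012 and 0.012 m and z of leg_center in the frame of cradle between -0.005 and 0.005 m and angle between the z axis of leg_center and the y axis of cradle, either way round below 0.12 rad and linear speed of leg below 0.02 m/s and contact force between the fingers and leg below 0.05 N); the robot touches nothing.
It fails at once if a bystander (can, pipe end, angle offcut, hammer, brush) is shifted by more than 30 mm (distance of any of can_tall, can_low, pipe_end, angle_offcut, hammer, brush from where it was at the start of the episode above 0.03 m).
It fails at once if the leg is toppled or banged down (over 60 N on the bench or the rotary table) (contact force between leg and table above 60 N or contact force between leg and turntable above 60 N).
It also fails if it takes over 72 s, if anything falls off the work surface, if the arm or the gripper's body presses on something with over 40 N, if the wrist force passes 120 N, or if a joint passes its speed limit or range.

### The arm

A 7-joint arm with a two-finger parallel gripper is mounted at the origin on the work surface. World frame = base frame: x ahead of the robot, y to its left, z up, the work surface at z = 0. Lengths are in m, angles in degrees, forces in N, time in s.
With the tool pointing down it reaches from about 0.425 to 0.875 m from the base axis. Payload 4.7 kg.
Tool frame: the origin (TCP) lies midway between the tips of the shut fingers; the grasp point (between the pads) lies 19 mm behind it (env.hold_point_z is the distance from the TCP to the grasp point, in m); z points along the fingers, x is the direction in which the jaws open and shut, and the axes are right-handed (so a half turn about z gives the same grasp; the last joint's range is limited). The gripper opens to 87 mm and grips with 3 to 60 N. Pads are 19 mm wide; open, the fingers measure 117 mm over their backs; the gripper's body (75 mm by 190 mm) begins 51 mm behind the grasp point.
Start: joints at [67.5, 18.392, -4.016, 83.108, 1.295, 78.541, -3.26], TCP at [0.257, -0.597, 0.223] pointing down, gripper open.
Joint ranges: [-163.93, 163.93], [-17.29, 119.83], [-79.2, 71.16], [3.27, 140.29], [-89.18, 269.18], [5.43, 117.66], [-154.24, 154.24]. Speed limits (degrees/s): [147.25, 147.25, 180, 180, 180, 180, 180].

### API

Orientations are given as a 3x3 rotation matrix whose columns are the frame's x, y, z axes.
In Python, from station import env gives the robot as it stands.
- The arm moves only by the shell command python3 -m inch 'ROWS' [FORCE]. ROWS is JSON, a list of rows, each an object with "travel": the shift along the tool's x, y, z in mm, a list of three; "yaw": the turn about the tool's z in degrees; "hand": the finger opening in mm, from 0 to 87. A call has 1 to 5 rows; each row shifts and turns the commanded pose from where the row before left it, along the tool's axes as they then stand; what a row does not reach is not made up. A row lasts 1/8 s, in which the tool goes at most 62.5 mm and 10.7 degrees, less where a joint would pass 70% of its speed; a pose out of reach is approached as far as the arm can. A call with a gripper value outside its range is refused whole. The fingers move at their own pace and stop on an object; FORCE is the grip in N (left out, the last holds). Time passes only in rows, so rows that do not move let the fingers close. It gives the time, the measured TCP pose, the force and the opening at its end, in the units of the state.
- env.get_state(): the state, without advancing time (a new reading comes with each control period).
- env.snapshot(name): name is "scene" or "top" or "wrist"; returns (picture, depth): 480x640x3 uint8, red, green, blue; 480x640 float32, m along the optical axis (not along the pixel's ray), 0 where there is no reading.
- env.camera_info(name): a dict with "K" (3x3 intrinsics, pixels), "distortion" ([k1, k2, p1, p2, k3] as OpenCV has them; the pictures are not rectified), "origin" and "attitude" of the camera in the world. Camera axes: x right, y down, z forward; pixel columns grow to the right and rows downward; lengths in m; the calibration is good to about 2 mm. A picture is of the moment at which its call begins: read the wrist's pose just before it. camera_info takes no time and is no camera call; for the wrist camera it gives the pose at the moment of the call.
- env.sign_off(): hands the job in, once; it reports no verdict.
Trained networks look in the newest picture that a camera, given by its name, has taken for a name from the list of things; names that differ only in an ending like _2 or _b are one class to them, and where a whole thing is asked for, a point or a joint stands for the part that bears it (a point fixed in the world has none). Each returns a list of dicts, best first, with "confidence" (0 to 1); they miss things now and then, are a little off and sometimes report something else, mostly with a low value. They report only what shows in the picture. A call takes as long as a camera call. They do not tell look-alikes from the thing itself.
- env.silhouettes(target, camera): "region" (480x640 bool, what is visible of it) and "at" ([row, column] in pixels, amid what is visible of it).
- env.spot_point(target, camera): "at" ([row, column] in pixels: a listed point, or the origin of a listed thing).
The state is a dict: "t": time; "joint_positions": joint angles; "joint_vel": joint speeds; "tau": joint torques, N m; "ee_pos": TCP position; "orientation": TCP orientation; "wrist_force": force on the tool from outside, world axes, zero at the start; "ft_torque": the same for the moment, N m; "opening": finger opening in m.
Only numpy, scipy, OpenCV 4.12 (cv2) and the standard library are available. Lean on these libraries where they do the work, as an engineer would, in place of code of your own. Each camera call takes 0.05 s, during which the arm holds its last target.

## Working session

There is one attempt and no reset: what is moved stays moved. The work goes in short steps, Python scripts to look and compute and a shell command to move; the robot and the scene stay as the last step left them, time stands still between calls to the robot, and variables do not carry over. Pictures are saved under pics/ and viewed, and the job is handed in when it is done.

```bash
ls; mkdir -p pics
python3 - <<'E'
from station import env
import cv2,numpy as np
print(env.get_state())
for n in ["scene","top","wrist"]:
    p,d=env.snapshot(n); cv2.imwrite(f"pics/{n}0.png",p[:,:,::-1]); np.save(f"pics/{n}0d.npy",d)
    i=env.camera_info(n); print(n,i)
E
```

```text
pics
{'t': 0.0, 'joint_positions': array([67.49952671, 18.43780135, -4.01420445, 83.17528031,  1.29542804,
       78.53865174, -3.25943569]), 'joint_vel': array([ 0.06226873, -0.05856108, -0.05675133,  0.01451652, -0.02588013,
       -0.055737  ,  0.08777286]), 'tau': array([-3.08963001e-05, -4.91299975e+01, -4.03929558e-01, -3.12531567e+01,
       -6.38940535e-02,  4.36324789e-02,  1.99101046e-04]), 'ee_pos': array([ 0.25691457, -0.59648089,  0.22147226]), 'orientation': array([[ 3.95698951e-01, -9.18379897e-01, -8.39798527e-04],
       [-9.18378401e-01, -3.95699826e-01,  1.66165347e-03],
       [-1.85833727e-03,  1.13738292e-04, -9.99998267e-01]]), 'wrist_force': array([ 0.45199611,  0.43148562, -0.924283  ]), 'ft_torque': array([-0.00043283,  0.01889321,  0.00599101]), 'opening': 0.08687805401978813}
scene {'K': array([[473.50838144,   0.        , 320.26721398],
       [  0.        , 473.50838144, 248.65536645],
       [  0.        ,   0.        ,   1.        ]]), 'distortion': array([-0.12360161,  0.        ,  0.        ,  0.        ,  0.        ]), 'origin': array([ 1.01405014, 
[... 425 characters left out ...]
0.        ]), 'origin': array([ 0.23573809, -0.06272893,  1.49709528]), 'attitude': array([[ 0.06516642, -0.97362186,  0.21866371],
       [-0.9978657 , -0.06449785,  0.01020207],
       [ 0.00417038, -0.21886185, -0.97574694]])}
wrist {'K': array([[415.58352496,   0.        , 330.73421812],
       [  0.        , 415.58352496, 239.1784003 ],
       [  0.        ,   0.        ,   1.        ]]), 'distortion': array([-0.03059184,  0.        ,  0.        ,  0.        ,  0.        ]), 'origin': array([ 0.31854458, -0.57018322,  0.38494688]), 'attitude': array([[ 0.39592543, -0.88964229, -0.22755143],
       [-0.91827955, -0.38422163, -0.0955846 ],
       [-0.00239408,  0.2468002 , -0.96906343]])}
```

View pics/scene0.png

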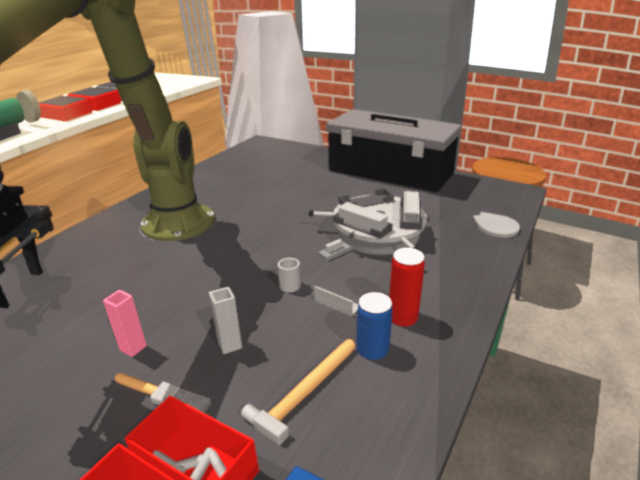

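View pics/top0.png

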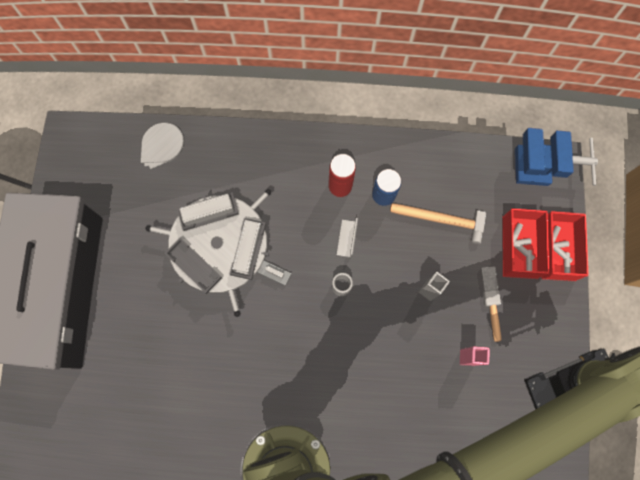

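View pics/wrist0.png

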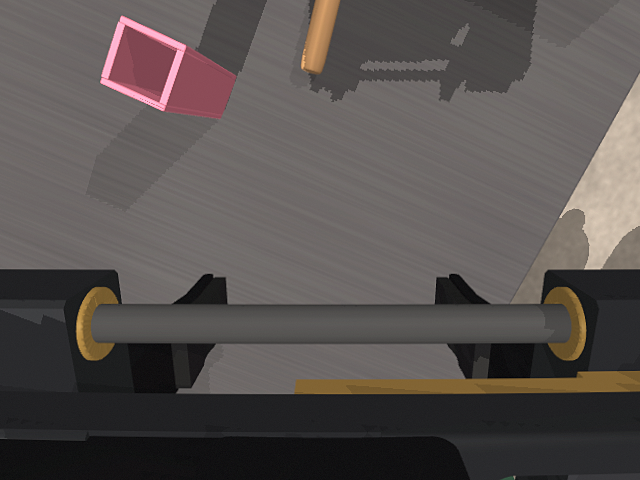

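Top view: the table's centre is at about (217,242) px, with legs held at (207,210) and (248,247), so the empty cradle is at (195,263). The pointer is at (275,272). There are two leg-shaped candidates: a grey one at (438,283) and a pink one at (480,356). The task rules out pink, so the grey one is the leg. Next I'll measure and enlarge.

```bash
cat > h.py <<'E'
from station import env
import cv2,numpy as np
def deproj(name_or_info,px,depth=None,z=None):
    """px list of (col,row). depth image or fixed world z"""
    i=env.camera_info(name_or_info) if isinstance(name_or_info,str) else name_or_info
    px=np.array(px,float).reshape(-1,1,2)
    n=cv2.undistortPoints(px,i["K"],i["distortion"])[:,0]
    rays=np.c_[n,np.ones(len(n))]
    R=np.array(i["attitude"]);o=np.array(i["origin"])
    if z is not None:
        w=rays@R.T; s=(np.asarray(z)-o[2])/w[:,2]
        return o+w*s[:,None]
    c=np.round(px[:,0]).astype(int)
    return o+(rays*depth[c[:,1],c[:,0]][:,None])@R.T
def cloud(info,depth):
    v,u=np.mgrid[0:480,0:640]
    return deproj(info,np.c_[u.ravel(),v.ravel()],depth).reshape(480,640,3)
def proj(name_or_info,P):
    i=env.camera_info(name_or_info) if isinstance(name_or_info,str) else name_or_info
    R=np.array(i["attitude"]);o=np.array(i["origin"])
    rv,_=cv2.Rodrigues(R.T)
    return cv2.projectPoints(np.array(P,float).reshape(-1,3),rv,-R.T@o,i["K"],i["distortion"])[0][:,0]
E
python3 - <<'E'
from h import *
d=np.load("pics/top0d.npy"); C=cloud("top",d); np.save("pics/top0c.npy",C)
p=cv2.imread("pics/top0.png")
cv2.imwrite("pics/tt.png",cv2.resize(p[170:330,130:310],None,fx=4,fy=3.7,interpolation=cv2.INTER_CUBIC))
cv2.imwrite("pics/tl.png",cv2.resize(p[250:380,400:540],None,fx=5,fy=4.5,interpolation=cv2.INTER_CUBIC))
for t in ["leg_center","leg","cradle","mark","index","stand","spoke0","spoke1","spoke2","can_tall","can_low","pipe_end","angle_offcut","hammer","brush"]:
    r=env.spot_point(t,"top")
    print(t,[(np.round(x["at"][::-1],1),round(x["confidence"],2)) for x in r[:4]])
E
```

```text
leg_center [(array([434.9, 288.1]), 0.79), (array([469.3, 359. ]), 0.58)]
leg [(array([426.9, 292.6]), 0.75), (array([465.4, 352.9]), 0.58)]
cradle [(array([189.2, 264.6]), 0.94)]
mark [(array([181.2, 280.4]), 0.79)]
index [(array([265.9, 267.5]), 0.88)]
stand [(array([222.8, 246.9]), 0.7)]
spoke0 [(array([158.3, 231.8]), 0.82), (array([237.7, 299.2]), 0.59), (array([260.5, 196.7]), 0.57)]
spoke1 [(array([158.3, 231.8]), 0.82), (array([237.7, 299.2]), 0.59), (array([260.5, 196.7]), 0.57)]
spoke2 [(array([158.3, 231.8]), 0.82), (array([237.7, 299.2]), 0.59), (array([260.5, 196.7]), 0.57)]
can_tall [(array([341.9, 185.9]), 0.89)]
can_low [(array([386.2, 195. ]), 0.66)]
pipe_end [(array([189.4, 264.4]), 0.63), (array([343. , 285.6]), 0.48)]
angle_offcut [(array([342.4, 238.3]), 0.74)]
hammer [(array([436.8, 216.4]), 0.85)]
brush [(array([492.1, 301.2]), 0.81)]
```

View pics/tt.png

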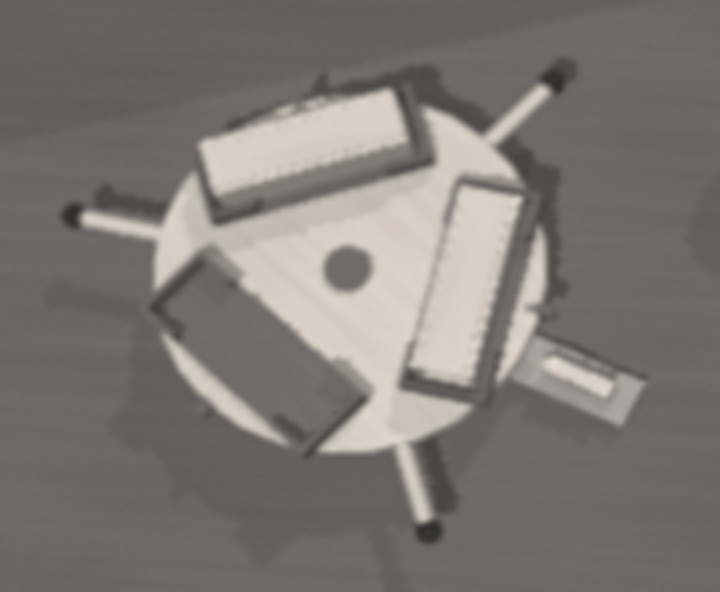

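View pics/tl.png

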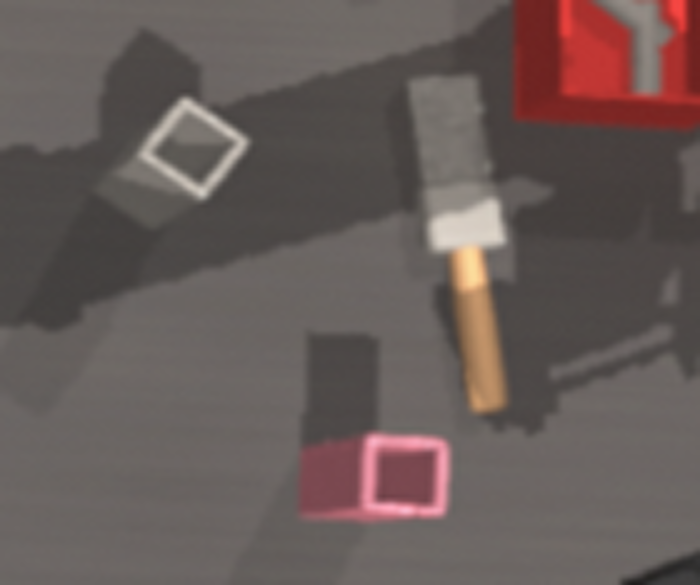

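Run:
```python
from h import *
C=np.load("pics/top0c.npy")
B=deproj("top",[(269,191),(148,227.8),(237.25,313.2)],z=0.053)
# circle through 3 points
A=np.c_[2*B[:,:2],np.ones(3)]; s=np.linalg.solve(A,(B[:,:2]**2).sum(1)); c=s[:2]
print("balls",B.round(3),"centre",c.round(4),"r",np.sqrt(s[2]+c@c).round(4))
hub=deproj("top",[(217,242.5)],np.load("pics/top0d.npy"));print("hub",hub)
ang=lambda P:np.degrees(np.arctan2(P[:,1]-c[1],P[:,0]-c[0]))
print("ball ang",ang(B))
S=deproj("top",[(158.3,231.8),(237.7,299.2),(260.5,196.7)],z=0.053);print("spoke ang",ang(S),np.linalg.norm(S[:,:2]-c,axis=1))
I=deproj("top",[(265.9,267.5)],z=0.034);print("index",I,ang(I),np.linalg.norm(I[:,:2]-c))
I=deproj("top",[(283,275)],z=0.034);print("rib outer",I,ang(I),np.linalg.norm(I[:,:2]-c))
M=deproj("top",[(181.2,280.4)],z=0.056);print("mark",M,ang(M),np.linalg.norm(M[:,:2]-c))
K=deproj("top",[(189.2,264.6)],z=0.086);print("cradle",K,ang(K),np.linalg.norm(K[:,:2]-c))
# leg top
for nm,(u0,u1,v0,v1) in dict(leg=(415,460,265,310),pink=(455,500,335,375)).items():
    P=C[v0:v1,u0:u1].reshape(-1,3); T=P[(P[:,2]>0.12)]
    r=cv2.minAreaRect(T[:,:2].astype(np.float32)); print(nm,len(T),T[:,2].mean(),r)
for nm,(u,v) in dict(can_tall=(342,166),can_low=(389,181),pipe=(342,283),red=(510,215),angle=(347,238),hamhead=(479,226),hamtail=(393,208),brush=(489,280),brushtail=(498,338)).items():
    print(nm,C[v,u].round(3))
```

```text
balls [[0.717 0.096 0.053]
 [0.594 0.41  0.053]
 [0.385 0.149 0.053]] centre [0.5662 0.2185] r 0.194
hub [[0.56323194 0.21765645 0.06660101]]
ball ang [ -39.21689999   81.66728814 -159.12237618]
spoke ang [  83.34739973 -155.25170087  -37.33340006] [0.16351009 0.15997929 0.16714749]
index [[0.51198541 0.08806799 0.034     ]] [-112.58194682] 0.14128957109382823
rib outer [[0.49505479 0.04166805 0.034     ]] [-111.92520065] 0.190646041561168
mark [[0.45901082 0.30291147 0.056     ]] [141.7985507] 0.13645300818893757
cradle [[0.49643412 0.27932311 0.086     ]] [138.94598013] 0.09257123803492644
leg 134 0.19997268522743733 ((0.35991787910461426, -0.220079243183136), (0.04456320405006409, 0.3984132409095764), 44.66238021850586)
pink 131 0.14952149232631 ((0.2862304747104645, -0.2689327001571655), (0.04399774596095085, 0.42230555415153503), 7.811203479766846)
can_tall [ 0.759 -0.093  0.16 ]
can_low [ 0.741 -0.216  0.123]
pipe [ 0.49  -0.115  0.001]
red [ 0.691 -0.553  0.063]
angle [ 0.615 -0.121 -0.001]
hamhead [ 0.665 -0.477  0.027]
hamtail [ 0.7   -0.24   0.025]
brush [ 0.52  -0.507  0.019]
brushtail [ 0.365 -0.532  0.024]
```

Run:
```python
from h import *
C=np.load("pics/top0c.npy")
# crop scale: leg crop x/5+400, y/4.5+250
cor=lambda L:[(a/5+400,b/4.5+250) for a,b in L]
for nm,L in dict(leg=[(184,96),(249,143),(203,200),(138,153)],pink=[(367,435),(448,438),(447,518),(362,513)]).items():
    P=deproj("top",cor(L),z=0.13); c=P.mean(0); e=np.diff(np.r_[P,P[:1]],axis=0)
    print(nm,c.round(4),np.linalg.norm(e,axis=1).round(4),(np.degrees(np.arctan2(e[:,1],e[:,0]))%90).round(1))
P=deproj("top",[(342,283)],z=0.065);print("pipe",P)
# reference obstacles via cloud with z>0.02
M=(C[:,:,2]>0.012)&(C[:,:,2]<0.3)
for u0,v0,u1,v1,n in [(325,150,358,200,'can_tall'),(370,165,402,208,'can_low'),(330,215,360,260,'angle'),(328,268,358,298,'pipe'),(388,198,490,246,'hammer'),(478,262,506,345,'brush')]:
    P=C[v0:v1,u0:u1][M[v0:v1,u0:u1]]; print(n,len(P),P.min(0).round(3),P.max(0).round(3))
```

```text
leg [ 0.4833 -0.3476  0.13  ] [0.0409 0.0397 0.0406 0.0398] [53.9 55.9 54.  56.2]
pink [ 0.3111 -0.4566  0.13  ] [0.0403 0.0428 0.0421 0.0418] [ 0.6  0.3 89.1 87.8]
pipe [[ 0.47881936 -0.11245412  0.065     ]]
can_tall 898 [ 0.727 -0.127  0.012] [ 0.79  -0.06   0.172]
can_low 797 [ 0.702 -0.263  0.012] [ 0.774 -0.181  0.129]
angle 78 [ 0.561 -0.151  0.012] [ 0.665 -0.096  0.049]
pipe 224 [ 0.454 -0.156  0.012] [ 0.506 -0.087  0.073]
hammer 1075 [ 0.622 -0.496  0.012] [ 0.728 -0.221  0.071]
brush 805 [ 0.36  -0.554  0.012] [ 0.573 -0.486  0.032]
```

```bash
cat >> h.py <<'E'
def plan(target=None,dyaw_world=0.,n=None,step=55):
    """rows (tool travel mm, yaw) from measured pose to target xyz with ccw world yaw change (deg)"""
    s=env.get_state(); R=s["orientation"]; p=s["ee_pos"]
    d=(np.array(target)-p)*1000
    if n is None: n=int(max(1,np.ceil(np.linalg.norm(d)/step),np.ceil(abs(dyaw_world)/9)))
    a=np.degrees(np.arctan2(R[1,0],R[0,0])); print("pos",p.round(4),"xaz",round(a,1),"n",n)
    for k in range(n):
        th=np.radians(a+dyaw_world*k/n); x=np.array([np.cos(th),np.sin(th),0]); y=np.array([x[1],-x[0],0])
        print(f'{{"travel":[{d@x/n:.1f},{d@y/n:.1f},{-d[2]/n:.1f}],"yaw":{-dyaw_world/n:.2f}}}')
E
python3 - <<'E'
from h import *
plan([0.54,0.10,0.32],58,n=15)
E
echo; python3 -m inch '[{"travel":[0,0,-40],"yaw":0,"hand":87}]'
```

```text
pos [ 0.2572 -0.597   0.2226] xaz -66.7 n 15
{"travel":[-35.2,-35.7,-6.5],"yaw":-3.87}
{"travel":[-32.7,-38.0,-6.5],"yaw":-3.87}
{"travel":[-30.1,-40.1,-6.5],"yaw":-3.87}
{"travel":[-27.3,-42.1,-6.5],"yaw":-3.87}
{"travel":[-24.4,-43.8,-6.5],"yaw":-3.87}
{"travel":[-21.4,-45.3,-6.5],"yaw":-3.87}
{"travel":[-18.3,-46.7,-6.5],"yaw":-3.87}
{"travel":[-15.1,-47.8,-6.5],"yaw":-3.87}
{"travel":[-11.9,-48.7,-6.5],"yaw":-3.87}
{"travel":[-8.5,-49.4,-6.5],"yaw":-3.87}
{"travel":[-5.2,-49.9,-6.5],"yaw":-3.87}
{"travel":[-1.8,-50.1,-6.5],"yaw":-3.87}
{"travel":[1.6,-50.1,-6.5],"yaw":-3.87}
{"travel":[4.9,-49.9,-6.5],"yaw":-3.87}
{"travel":[8.3,-49.5,-6.5],"yaw":-3.87}

t: 1.02
ee_pos: [0.2562, -0.5951, 0.2592]
orientation: [[0.396, -0.918, -0.003], [-0.918, -0.396, 0.007], [-0.008, 0.0, -1.0]]
wrist_force: [0.1, -1.6, 0.2]
opening: 0.0865
```

```bash
python3 -m inch '[{"travel":[-35,-36,-6],"yaw":-4,"hand":87},{"travel":[-33,-38,-6],"yaw":-4,"hand":87},{"travel":[-30,-40,-6],"yaw":-4,"hand":87},{"travel":[-27,-42,-6],"yaw":-4,"hand":87},{"travel":[-24,-44,-6],"yaw":-4,"hand":87}]'
python3 -m inch '[{"travel":[-21,-45,-4],"yaw":-4,"hand":50},{"travel":[-18,-47,-4],"yaw":-4,"hand":50},{"travel":[-15,-48,-4],"yaw":-4,"hand":40},{"travel":[-12,-49,0],"yaw":-4,"hand":30},{"travel":[-9,-49,0],"yaw":-4,"hand":30}]'
python3 -m inch '[{"travel":[-5,-50,0],"yaw":-4,"hand":30},{"travel":[-2,-50,0],"yaw":-4,"hand":30},{"travel":[2,-50,0],"yaw":-4,"hand":30},{"travel":[5,-50,0],"yaw":-4,"hand":30},{"travel":[8,-49,0],"yaw":-3,"hand":30}]'
python3 - <<'E'
from h import *
for n in ["wrist","top"]:
    i=env.camera_info(n); p,d=env.snapshot(n); cv2.imwrite(f"pics/{n}1.png",p[:,:,::-1]); np.save(f"pics/{n}1d.npy",d); np.save(f"pics/{n}1i.npy",i,allow_pickle=True)
print(env.get_state()["joint_positions"].round(1))
E
```

```text
t: 1.65
ee_pos: [0.3516, -0.363, 0.293]
orientation: [[0.688, -0.726, 0.0], [-0.726, -0.688, -0.001], [0.001, 0.0, -1.0]]
wrist_force: [0.3, -0.8, -0.4]
opening: 0.0873
t: 2.28
ee_pos: [0.4422, -0.1295, 0.305]
orientation: [[0.894, -0.447, 0.001], [-0.447, -0.894, -0.001], [0.001, 0.0, -1.0]]
wrist_force: [-0.2, -0.4, 1.2]
opening: 0.0448
t: 2.9
ee_pos: [0.53, 0.1046, 0.3049]
orientation: [[0.991, -0.133, 0.001], [-0.133, -0.991, -0.001], [0.001, 0.0, -1.0]]
wrist_force: [0.9, -0.1, -1.0]
opening: 0.03
[ 28.    6.5 -45.7  90.    4.4  85.4 -25. ]
```

View pics/wrist1.png

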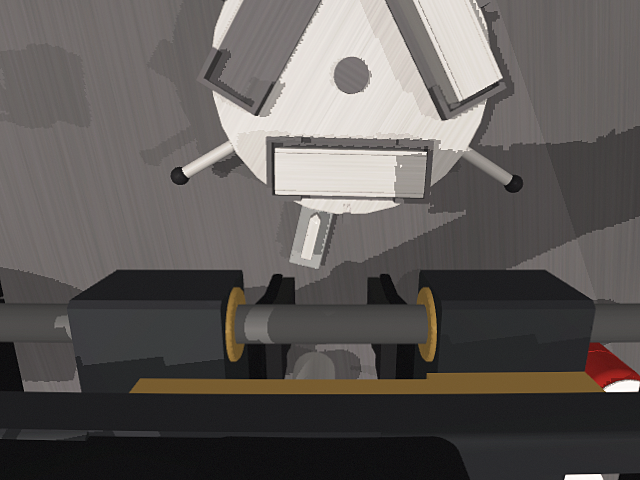

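Wrist view: hub at (352,75) px, pointer rib with its tip at (318,212), and spoke balls at (180,176) and (514,184). I'll work out the geometry from these.

Run:
```python
from h import *
i=np.load("pics/wrist1i.npy",allow_pickle=True).item()
d=np.load("pics/wrist1d.npy")
B=deproj(i,[(180,176),(514,184)],z=0.053)[:,:2]
hub=deproj(i,[(352,75)],d); print("hub",hub)
hub=hub[:,:2]
tip=deproj(i,[(318,212)],z=0.034);ro=deproj(i,[(307,252)],z=0.034)
print("tip",tip,"outer",ro,"B",B)
# centre from two balls with r 0.19x & ~120deg
for r in (0.19,0.192,0.194):
    m=B.mean(0); v=B[1]-B[0]; L=np.linalg.norm(v); h=np.sqrt(r*r-L*L/4); n=np.array([-v[1],v[0]])/L
    print(r,L,(m+n*h).round(4),(m-n*h).round(4))
for c in (hub[0],np.array([.5655,.218])):
    a=lambda P:np.degrees(np.arctan2(P[1]-c[1],P[0]-c[0])).round(2)
    print(c,a(tip[0]),np.linalg.norm(tip[0,:2]-c),a(ro[0]),[a(b) for b in B],[np.linalg.norm(b-c).round(4) for b in B])
```

```text
hub [[0.56469959 0.22026668 0.0676432 ]]
tip [[0.5146464 0.0932363 0.034    ]] outer [[0.49664084 0.05115149 0.034     ]] B [[0.38438618 0.15103001]
 [0.71452394 0.09905896]]
0.19 0.33420342807818443 [0.5635 0.2144] [0.5354 0.0357]
0.192 0.33420342807818443 [0.5642 0.2185] [0.5348 0.0316]
0.194 0.33420342807818443 [0.5648 0.2224] [0.5341 0.0277]
[0.56469959 0.22026668] -111.51 0.13653585566034723 -111.92 [np.float64(-158.99), np.float64(-38.97)] [np.float64(0.1931), np.float64(0.1927)]
[0.5655 0.218 ] -112.18 0.13472961408649609 -112.43 [np.float64(-159.71), np.float64(-38.59)] [np.float64(0.1931), np.float64(0.1907)]
```

View pics/top1.png

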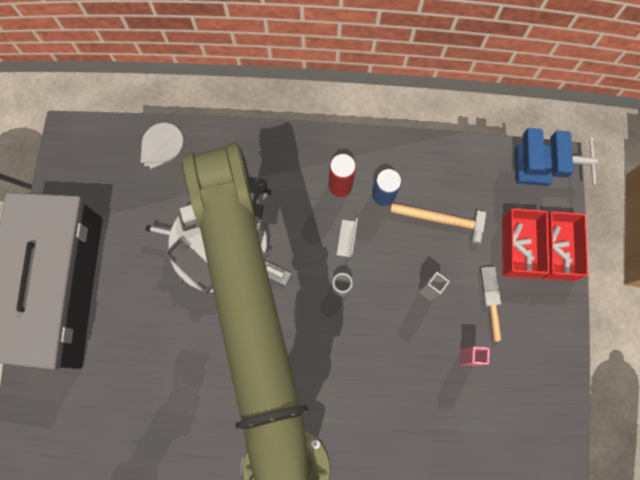

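Run:
```python
from h import *
plan([0.5908,0.3825,0.20],-1.4)
```

```text
pos [0.5294 0.1101 0.3047] xaz -7.1 n 6
{"travel":[4.5,-46.3,17.4],"yaw":0.23}
{"travel":[4.3,-46.3,17.4],"yaw":0.23}
{"travel":[4.2,-46.4,17.4],"yaw":0.23}
{"travel":[4.0,-46.4,17.4],"yaw":0.23}
{"travel":[3.8,-46.4,17.4],"yaw":0.23}
{"travel":[3.6,-46.4,17.4],"yaw":0.23}
```

```bash
python3 -m inch '[{"travel":[5,-55,15],"yaw":1,"hand":34},{"travel":[5,-55,15],"yaw":1,"hand":34},{"travel":[5,-55,20],"yaw":0,"hand":34},{"travel":[5,-55,25],"yaw":0,"hand":34},{"travel":[5,-58,25],"yaw":0,"hand":34}]'
python3 -m inch '[{"travel":[0,0,0],"yaw":0,"hand":34}]'
python3 - <<'E'
from h import *
plan([0.5908,0.3825,0.10],0)
for n in ["wrist"]:
    p,d=env.snapshot(n); cv2.imwrite(f"pics/{n}2.png",p[:,:,::-1])
E
```

```text
t: 3.62
ee_pos: [0.5993, 0.3732, 0.2039]
orientation: [[0.985, -0.171, 0.001], [-0.171, -0.985, -0.001], [0.001, 0.001, -1.0]]
wrist_force: [0.3, -0.9, 1.5]
opening: 0.0344
t: 3.75
ee_pos: [0.5946, 0.3774, 0.1999]
orientation: [[0.987, -0.161, -0.008], [-0.161, -0.987, 0.0], [-0.008, 0.001, -1.0]]
wrist_force: [-0.0, -0.7, -0.0]
opening: 0.0339
pos [0.5946 0.3774 0.1999] xaz -9.3 n 2
{"travel":[-2.3,-2.2,49.9],"yaw":0.00}
{"travel":[-2.3,-2.2,49.9],"yaw":0.00}
```

View pics/wrist2.png

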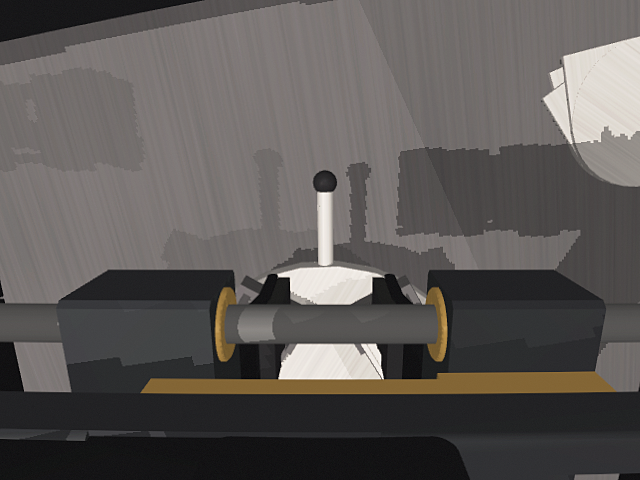

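Wrist view: the spoke runs straight up at column 326 with its ball at (325,182), centred between the fingers. I'll descend to straddle it.

```bash
python3 - <<'E'
from h import *
b=deproj("wrist",[(325,182),(325,262)],z=0.053);print(b, np.linalg.norm(b[:,:2]-[.565,.2195],axis=1))
E
python3 -m inch '[{"travel":[-2,-2,50],"yaw":0,"hand":34},{"travel":[-2,-2,50],"yaw":0,"hand":34},{"travel":[0,0,40],"yaw":0,"hand":34},{"travel":[0,0,14],"yaw":0,"hand":34},{"travel":[0,0,0],"yaw":0,"hand":34}]'
python3 - <<'E'
from h import *
print(env.get_state()["ee_pos"])
E
```

```text
[[0.59635054 0.40698317 0.053     ]
 [0.58582118 0.34511326 0.053     ]] [0.19008628 0.12732719]
t: 4.42
ee_pos: [0.5956, 0.3762, 0.0516]
orientation: [[0.985, -0.17, 0.001], [-0.17, -0.985, -0.001], [0.001, 0.001, -1.0]]
wrist_force: [-1.2, -0.2, 1.1]
opening: 0.0338
[0.59562919 0.37616462 0.05155197]
```

```bash
python3 -m inch '[{"travel":[0,-4,5],"yaw":0,"hand":22},{"travel":[-4,0,0],"yaw":-2,"hand":20},{"travel":[-11.5,0.4,0],"yaw":-4,"hand":20},{"travel":[-11.5,0.4,0],"yaw":-4,"hand":20},{"travel":[-11.5,0.4,0],"yaw":-4,"hand":20}]' 10
cat >> h.py <<'E'
C0=np.array([.565,.2195])
def polar():
    s=env.get_state(); v=s["ee_pos"][:2]-C0; R=s["orientation"]
    print("r",np.hypot(*v).round(4),"ang",np.degrees(np.arctan2(v[1],v[0])).round(2),"xaz+90",(np.degrees(np.arctan2(R[1,0],R[0,0]))+90).round(2),"z",s["ee_pos"][2].round(4),"F",s["wrist_force"].round(1),"open",s["opening"].round(4),"j",s["joint_positions"].round(0))
E
python3 -c "from h import *;polar()"
```

```text
t: 5.05
ee_pos: [0.5582, 0.3843, 0.0472]
orientation: [[0.997, 0.079, 0.004], [0.079, -0.997, 0.002], [0.004, -0.002, -1.0]]
wrist_force: [3.3, 2.8, -1.0]
opening: 0.0199Traceback (most recent call last):
  File "<string>", line 1, in <module>
    from h import *;polar()
                    ~~~~~^^
  File "h.py", line 35, in polar
    print("r",np.hypot(*v).round(4),"ang",np.degrees(np.arctan2(v[1],v[0])).round(2),"xaz+90",(np.degrees(np.arctan2(R[1,0],R[0,0]))+90).round(2),"z",s["ee_pos"][2].round(4),"F",s["wrist_force"].round(1),"open",s["opening"].round(4),"j",s["joint_positions"].round(0))
                                                                                                                                                                                                                   ^^^^^^^^^^^^^^^^^^
AttributeError: 'float' object has no attribute 'round'
```

```bash
sed -i 's/s\["opening"\].round(4)/round(s["opening"],4)/' h.py; python3 -m inch '[{"travel":[-11.5,0.4,0],"yaw":-3,"hand":20},{"travel":[-11.5,0.4,0],"yaw":-4,"hand":20},{"travel":[-11.5,0.4,0],"yaw":-4,"hand":20},{"travel":[-11.5,0.4,0],"yaw":-4,"hand":20},{"travel":[-11.5,0.4,0],"yaw":-4,"hand":20}]' >/dev/null
python3 -c "from h import *;polar()"
python3 -m inch '[{"travel":[-11.5,0.4,0],"yaw":-4,"hand":20},{"travel":[-11.5,0.4,0],"yaw":-4,"hand":20},{"travel":[-11.5,0.4,0],"yaw":-4,"hand":20},{"travel":[-11.5,0.4,0],"yaw":-4,"hand":20},{"travel":[-11.5,0.4,0],"yaw":-4,"hand":20}]' >/dev/null
python3 -c "from h import *;polar()"
```

```text
r 0.1648 ang 112.47 xaz+90 113.56 z 0.0474 F [ 2.4  2.3 -1.3] open 0.02 j [  2.  34. -54.  96.  30.  65. -37.]
r 0.1647 ang 132.53 xaz+90 133.59 z 0.0474 F [ 0.7  2.8 -0.9] open 0.02 j [ 10.  30. -61. 105.  30.  63. -18.]
```

```bash
python3 -m inch '[{"travel":[-11.5,0.4,0],"yaw":-4,"hand":20},{"travel":[-11.5,0.4,0],"yaw":-4,"hand":20},{"travel":[-11.5,0.4,0],"yaw":-4,"hand":20},{"travel":[-11.5,0.4,0],"yaw":-4,"hand":20},{"travel":[-11.5,0.4,0],"yaw":-4,"hand":20}]' >/dev/null
python3 -c "from h import *;polar()"
python3 -m inch '[{"travel":[-11.5,0.4,0],"yaw":-4,"hand":20},{"travel":[-11.5,0.4,0],"yaw":-4,"hand":20},{"travel":[-11.5,0.4,0],"yaw":-4,"hand":20}]' >/dev/null
python3 -c "from h import *;polar()"
```

```text
r 0.1644 ang 152.62 xaz+90 153.62 z 0.0473 F [-1.   3.4  0.3] open 0.0199 j [ 22.  27. -70. 112.  29.  61.   3.]
r 0.1639 ang 164.74 xaz+90 165.62 z 0.0472 F [-1.1  3.2  1.2] open 0.0199 j [ 30.  25. -75. 116.  28.  60.  17.]
```

Joint 3 is nearing its limit, so I'll lift off and finish the turn with the next spoke, at about 283°.

```bash
python3 -m inch '[{"travel":[3,0,0],"yaw":0,"hand":28},{"travel":[0,0,-30],"yaw":0,"hand":34},{"travel":[0,0,-60],"yaw":0,"hand":34},{"travel":[0,0,-60],"yaw":0,"hand":34}]'
python3 - <<'E'
from h import *
a=np.radians(284.5); t=[C0[0]+.165*np.cos(a),C0[1]+.165*np.sin(a),0.2];print(t)
plan(t,-62,n=10); polar()
E
```

```text
t: 7.8
ee_pos: [0.4075, 0.2638, 0.1977]
orientation: [[0.253, 0.967, -0.0], [0.967, -0.253, 0.001], [0.001, -0.001, -1.0]]
wrist_force: [2.0, -0.7, 0.4]
opening: 0.0339
[np.float64(0.6063127006689828), np.float64(0.059755639337612215), 0.2]
pos [0.4075 0.2638 0.1977] xaz 75.3 n 10
{"travel":[-14.7,24.4,-0.2],"yaw":6.20}
{"travel":[-12.0,25.8,-0.2],"yaw":6.20}
{"travel":[-9.1,27.0,-0.2],"yaw":6.20}
{"travel":[-6.2,27.8,-0.2],"yaw":6.20}
{"travel":[-3.1,28.3,-0.2],"yaw":6.20}
{"travel":[-0.0,28.5,-0.2],"yaw":6.20}
{"travel":[3.0,28.3,-0.2],"yaw":6.20}
{"travel":[6.1,27.8,-0.2],"yaw":6.20}
{"travel":[9.0,27.0,-0.2],"yaw":6.20}
{"travel":[11.9,25.9,-0.2],"yaw":6.20}
r 0.1636 ang 164.27 xaz+90 165.34 z 0.1977 F [ 2.  -0.7  0.4] open 0.0339 j [ 40.   5. -78. 106.   5.  73.  36.]
```

```bash
python3 -m inch '[{"travel":[-15,24,0],"yaw":6,"hand":34},{"travel":[-12,26,0],"yaw":6,"hand":34}]' | head -2;python3 -c "from h import *;polar()"
python3 -m inch '[{"travel":[-9,27,0],"yaw":6,"hand":34},{"travel":[-6,28,0],"yaw":6,"hand":34},{"travel":[-3,28,0],"yaw":6,"hand":34},{"travel":[0,28,0],"yaw":6,"hand":34},{"travel":[3,28,0],"yaw":6,"hand":34}]'| head -2
python3 -m inch '[{"travel":[6,28,0],"yaw":6,"hand":34},{"travel":[9,27,0],"yaw":6,"hand":34},{"travel":[12,26,0],"yaw":6,"hand":34}, {"travel":[0,0,0],"yaw":0,"hand":34}]'| head -2
python3 - <<'E'
from h import *
polar()
i=env.camera_info("wrist")
p,d=env.snapshot("wrist"); cv2.imwrite(f"pics/wrist3.png",p[:,:,::-1]); np.save("pics/wrist3i.npy",i,allow_pickle=True)
E
```

```text
t: 8.05
ee_pos: [0.4487, 0.2222, 0.1978]
r 0.1164 ang 178.69 xaz+90 153.11 z 0.1978 F [0.  0.4 0.3] open 0.0339 j [ 40.   8. -73. 104.   8.  73.  27.]
t: 8.68
ee_pos: [0.5485, 0.1225, 0.1963]
t: 9.18
ee_pos: [0.6105, 0.0607, 0.1957]
r 0.1652 ang -74.01 xaz+90 105.06 z 0.1957 F [-0.1  0.6 -1.2] open 0.034 j [ 34.  23. -54.  89.  19.  77.  -7.]
```

View pics/wrist3.png

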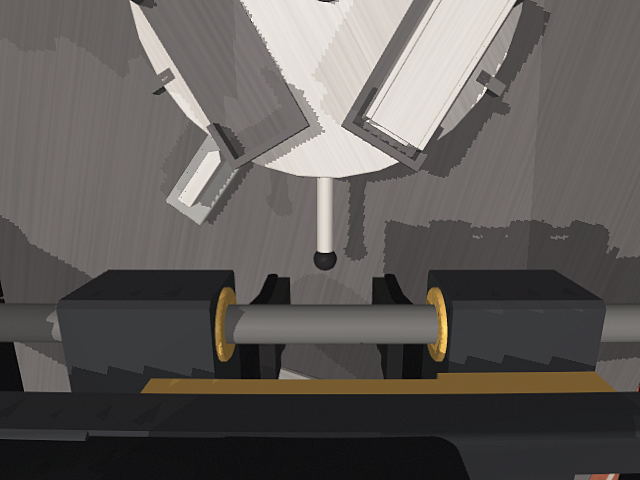

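Wrist view: the spoke ball is at (325,260), the empty cradle's tongue at (160,82), and the pointer tip at (217,152).

Run:
```python
from h import *
i=np.load("pics/wrist3i.npy",allow_pickle=True).item()
b=deproj(i,[(325,260),(326,180)],z=0.053);m=deproj(i,[(153,90)],z=.056);t=deproj(i,[(218,150),(185,215)],z=.034)
for P in (b,m,t):
    v=P[:,:2]-C0; print(P[:,:2].round(4),np.degrees(np.arctan2(v[:,1],v[:,0])).round(2),np.hypot(*v.T).round(4))
```

```text
[[0.6131 0.0334]
 [0.5981 0.0928]] [-75.49 -75.35] [0.1922 0.1309]
[[0.4657 0.1224]] [-135.64] [0.1389]
[[0.5124 0.0915]
 [0.4969 0.0348]] [-112.34 -110.25] [0.1384 0.1969]
```

```bash
python3 -m inch '[{"travel":[-4,0,50],"yaw":0,"hand":34},{"travel":[0,0,50],"yaw":0,"hand":34},{"travel":[0,0,36],"yaw":0,"hand":34},{"travel":[0,0,13],"yaw":0,"hand":34},{"travel":[0,0,0],"yaw":0,"hand":20}]' | tail -3;python3 -c "from h import *;polar()"
```

```text
orientation: [[0.964, 0.265, -0.0], [0.265, -0.964, 0.0], [-0.0, -0.0, -1.0]]
wrist_force: [0.7, -1.1, 0.4]
opening: 0.0294
r 0.1619 ang -75.75 xaz+90 105.39 z 0.0471 F [ 0.7 -1.1  0.4] open 0.0294 j [ 31.  30. -50.  99.  26.  63. -12.]
```

```bash
python3 -m inch '[{"travel":[11.5,1,0],"yaw":-4,"hand":20},{"travel":[11.5,-0.4,0],"yaw":-4,"hand":20},{"travel":[11.5,-0.4,0],"yaw":-4,"hand":20},{"travel":[11.5,-0.4,0],"yaw":-4,"hand":20},{"travel":[8,-0.4,0],"yaw":-3,"hand":20}]' | tail -3;python3 -c "from h import *;polar()"
```

```text
orientation: [[0.825, 0.565, -0.0], [0.565, -0.825, -0.001], [-0.0, 0.001, -1.0]]
wrist_force: [-3.0, -1.6, -0.3]
opening: 0.0198
r 0.1632 ang -56.73 xaz+90 124.41 z 0.0486 F [-3.  -1.6 -0.3] open 0.0198 j [ 28.  37. -51.  91.  31.  67.   4.]
```

```bash
python3 -m inch '[{"travel":[8,-0.4,0],"yaw":-3,"hand":20},{"travel":[6,-0.4,0],"yaw":-2,"hand":20},{"travel":[2,0,0],"yaw":-1,"hand":20},{"travel":[0,0,0],"yaw":0,"hand":20}]' | tail -3
python3 - <<'E'
from h import *
polar()
for n in ["top","scene"]:
    p,d=env.snapshot(n); cv2.imwrite(f"pics/{n}4.png",p[:,:,::-1])
    for t in ["mark","index","spoke0","cradle","stand"]:
        print(n,t,[(np.round(x["at"][::-1],1),round(x["confidence"],2)) for x in env.spot_point(t,n)[:3]])
cv2.imwrite("pics/top4c.png",cv2.resize(cv2.imread("pics/top4.png")[170:330,130:310],None,fx=4,fy=3.7,interpolation=cv2.INTER_CUBIC))
cv2.imwrite("pics/scene4c.png",cv2.resize(cv2.imread("pics/scene4.png")[170:280,290:450],None,fx=5,fy=5,interpolation=cv2.INTER_CUBIC))
E
```

```text
orientation: [[0.763, 0.647, 0.002], [0.647, -0.763, 0.0], [0.002, 0.001, -1.0]]
wrist_force: [-0.4, -0.1, 1.1]
opening: 0.0199
r 0.1626 ang -50.95 xaz+90 130.29 z 0.0478 F [-0.4 -0.1  1.1] open 0.0199 j [ 27.  39. -52.  89.  32.  68.   9.]
top mark [(array([265.1, 267.8]), 0.96), (array([164.2, 215.6]), 0.67), (array([383.4, 197.1]), 0.53)]
top index [(array([265.8, 265.2]), 0.79)]
top spoke0 [(array([161.9, 218.8]), 0.84), (array([221. , 304.4]), 0.71), (array([272. , 206.5]), 0.67)]
top cradle [(array([242.9, 254.1]), 0.72)]
top stand [(array([221.2, 247.2]), 0.91)]
scene mark [(array([342.4, 229.4]), 0.98)]
scene index [(array([341.3, 238.1]), 0.66), (array([354. , 217.1]), 0.19), (array([402.9, 316.1]), 0.16)]
scene spoke0 [(array([395.3, 245.4]), 0.91), (array([326.8, 209.7]), 0.58), (array([422.7, 194.5]), 0.57)]
scene cradle [(array([372.9, 349.9]), 0.48)]
scene stand [(array([378. , 235.5]), 0.78)]
```

View pics/scene4c.png

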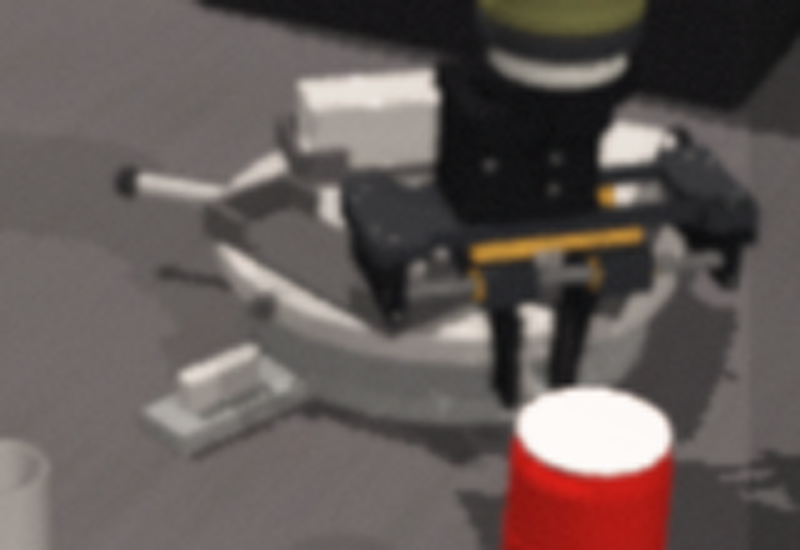

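View pics/top4c.png

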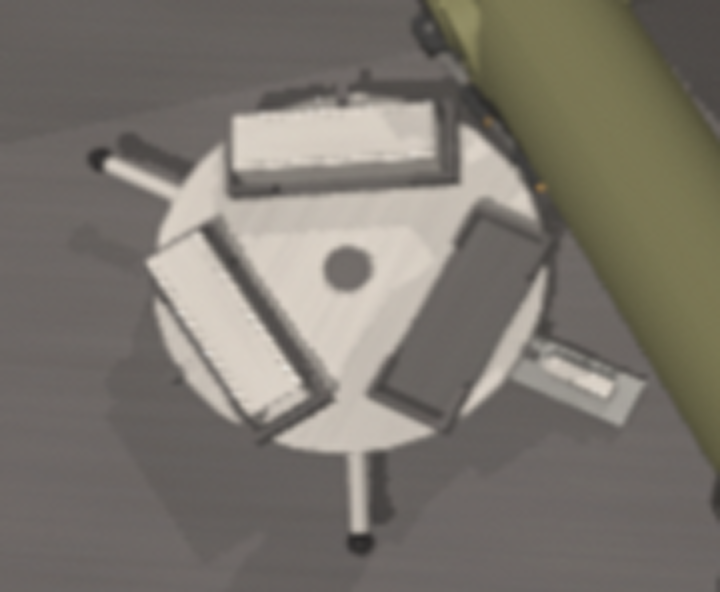

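Run:
```python
from h import *
b=deproj("top",[(154.75,212.7),(220,316.8)],z=0.053)
b0=deproj("top",[(269,191),(148,227.8),(237.25,313.2)],z=0.053)
m=deproj("top",[(265.1,267.8),(265.4,264)],z=.056); t=deproj("top",[(265.8,265.2),(266,267.4)],z=.034)
ct=np.array([.5662,.2185])
for P in (b,b0,m,t):
  for c in (ct,C0):
    v=P[:,:2]-c; print(P[:,:2].round(4),np.degrees(np.arctan2(v[:,1],v[:,0])).round(2),np.hypot(*v.T).round(4))
```

```text
[[0.6371 0.3977]
 [0.3726 0.1928]] [  68.4  -172.43] [0.1927 0.1953]
[[0.6371 0.3977]
 [0.3726 0.1928]] [  67.96 -172.09] [0.1922 0.1942]
[[0.7166 0.0959]
 [0.5944 0.4105]
 [0.385  0.1494]] [ -39.2    81.66 -159.12] [0.194 0.194 0.194]
[[0.7166 0.0959]
 [0.5944 0.4105]
 [0.385  0.1494]] [ -39.21   81.26 -158.72] [0.1956 0.1932 0.1932]
[[0.5069 0.0878]
 [0.5169 0.0879]] [-114.4  -110.66] [0.1435 0.1396]
[[0.5069 0.0878]
 [0.5169 0.0879]] [-113.8  -110.06] [0.1439 0.1401]
[[0.5181 0.0889]
 [0.5123 0.0878]] [-110.35 -112.43] [0.1383 0.1414]
[[0.5181 0.0889]
 [0.5123 0.0878]] [-109.75 -111.82] [0.1388 0.1418]
```

```bash
python3 -m inch '[{"travel":[-3,0,0],"yaw":0,"hand":30},{"travel":[0,0,-30],"yaw":0,"hand":34},{"travel":[0,0,-60],"yaw":0,"hand":34},{"travel":[0,0,-60],"yaw":0,"hand":34},{"travel":[0,0,-60],"yaw":0,"hand":60}]' | tail -3
python3 - <<'E'
from h import *
polar()
i=env.camera_info("wrist")
p,d=env.snapshot("wrist"); cv2.imwrite(f"pics/wrist5.png",p[:,:,::-1]); np.save("pics/wrist5i.npy",i,allow_pickle=True);np.save("pics/wrist5d.npy",d)
E
```

```text
orientation: [[0.763, 0.647, 0.0], [0.647, -0.763, -0.0], [-0.0, 0.0, -1.0]]
wrist_force: [0.5, 0.2, 0.6]
opening: 0.0382
r 0.1624 ang -52.39 xaz+90 130.31 z 0.2588 F [0.5 0.2 0.6] open 0.0382 j [ 28.  30. -57.  75.  25.  88.  14.]
```

View pics/wrist5.png

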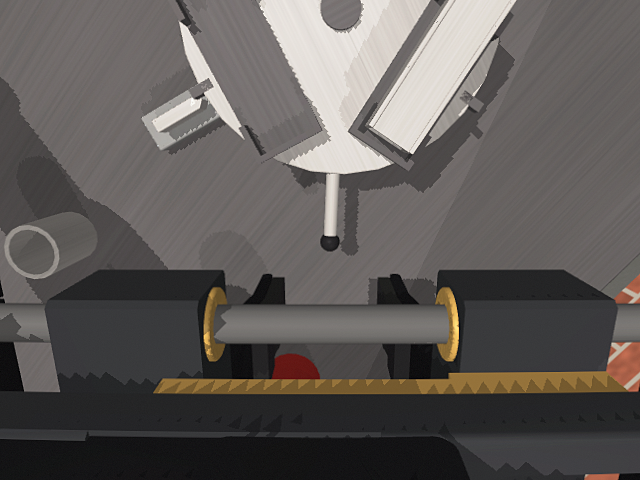

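Run:
```python
from h import *
p=cv2.imread("pics/wrist5.png"); cv2.imwrite("pics/w5c.png",cv2.resize(p[50:170,120:260],None,fx=5,fy=5,interpolation=cv2.INTER_CUBIC))
i=np.load("pics/wrist5i.npy",allow_pickle=True).item()
b=deproj(i,[(330,242),(333,180)],z=0.053)
v=b[:,:2]-C0; print(b.round(4),np.degrees(np.arctan2(v[:,1],v[:,0])).round(2),np.hypot(*v.T).round(4))
d=np.load("pics/wrist5d.npy"); print(deproj(i,[(341,10)],d))
for a in (-112,):
  r=np.radians(a); print(proj(i,[[C0[0]+.139*np.cos(r),C0[1]+.139*np.sin(r),.034],[C0[0]+.139*np.cos(r),C0[1]+.139*np.sin(r),.056]]))
```

```text
[[0.6823 0.0683 0.053 ]
 [0.6477 0.1133 0.053 ]] [-52.19 -52.11] [0.1913 0.1346]
[[0.56581712 0.21895964 0.06827673]]
[[201.57506117  99.42176343]
 [193.69367523  97.31279013]]
```

View pics/w5c.png

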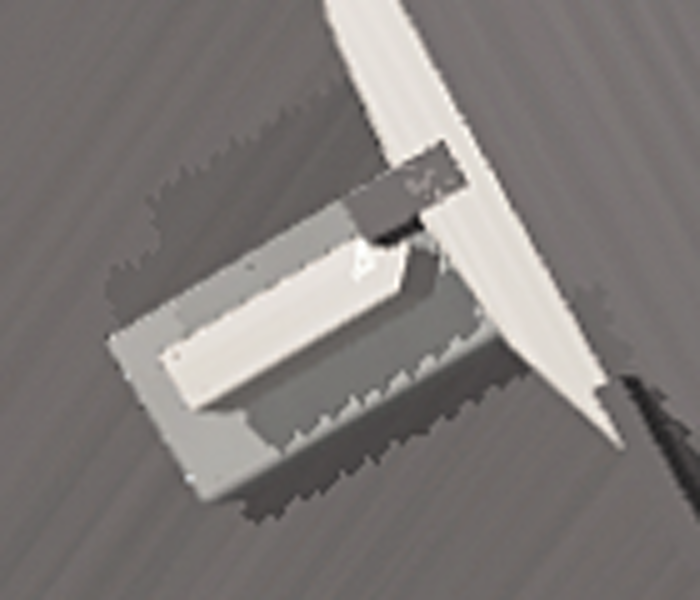

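Run:
```python
from h import *
i=np.load("pics/wrist5i.npy",allow_pickle=True).item()
for px,z in (((191,94.5),.059),((191,94.5),.056),((201.5,101),.034),((157,127),.034)):
  b=deproj(i,[px],z=z); v=b[:,:2]-C0; print(b.round(4),np.degrees(np.arctan2(v[:,1],v[:,0])).round(2),np.hypot(*v.T).round(4))
```

```text
[[0.5108 0.0914 0.059 ]] [-112.95] [0.1391]
[[0.5098 0.091  0.056 ]] [-113.23] [0.1398]
[[0.5137 0.0895 0.034 ]] [-111.54] [0.1398]
[[0.4959 0.0451 0.034 ]] [-111.62] [0.1876]
```

The spoke angles give a mark offset of about 0.1–0.2°. Measuring the mark directly gives about 1.5° (roughly 3.5 mm). Both are within 10 mm, and the disc is at rest. Now to the leg.

Run:
```python
from h import *
plan([0.43,-0.43,0.30],-75,n=14)
```

```text
pos [0.6671 0.0925 0.2682] xaz 40.3 n 14
{"travel":[-37.1,17.5,-2.3],"yaw":5.36}
{"travel":[-35.3,20.9,-2.3],"yaw":5.36}
{"travel":[-33.1,24.1,-2.3],"yaw":5.36}
{"travel":[-30.8,27.1,-2.3],"yaw":5.36}
{"travel":[-28.1,29.8,-2.3],"yaw":5.36}
{"travel":[-25.2,32.3,-2.3],"yaw":5.36}
{"travel":[-22.0,34.5,-2.3],"yaw":5.36}
{"travel":[-18.7,36.5,-2.3],"yaw":5.36}
{"travel":[-15.2,38.0,-2.3],"yaw":5.36}
{"travel":[-11.6,39.3,-2.3],"yaw":5.36}
{"travel":[-7.9,40.2,-2.3],"yaw":5.36}
{"travel":[-4.1,40.8,-2.3],"yaw":5.36}
{"travel":[-0.3,41.0,-2.3],"yaw":5.36}
{"travel":[3.5,40.8,-2.3],"yaw":5.36}
```

```bash
python3 -m inch '[{"travel":[-37,17,-5],"yaw":5,"hand":80},{"travel":[-35,21,-5],"yaw":5,"hand":80},{"travel":[-33,24,-5],"yaw":5,"hand":80},{"travel":[-31,27,-5],"yaw":5,"hand":80},{"travel":[-28,30,-5],"yaw":5,"hand":80}]' | head -2
python3 -m inch '[{"travel":[-25,32,-3],"yaw":5,"hand":80},{"travel":[-22,34,-2],"yaw":5,"hand":80},{"travel":[-19,36,0],"yaw":5,"hand":80},{"travel":[-15,38,0],"yaw":5,"hand":80},{"travel":[-12,39,0],"yaw":6,"hand":80}]' | head -2
python3 -m inch '[{"travel":[-8,40,0],"yaw":6,"hand":80},{"travel":[-4,41,0],"yaw":6,"hand":80},{"travel":[0,41,0],"yaw":6,"hand":80},{"travel":[3,41,0],"yaw":6,"hand":80},{"travel":[0,0,0],"yaw":0,"hand":80}]' | head -2
python3 - <<'E'
from h import *
polar()
i=env.camera_info("wrist")
p,d=env.snapshot("wrist"); cv2.imwrite(f"pics/wrist6.png",p[:,:,::-1]); np.save("pics/wrist6i.npy",i,allow_pickle=True);np.save("pics/wrist6d.npy",d)
E
```

```text
t: 12.88
ee_pos: [0.5813, -0.0973, 0.2818]
t: 13.5
ee_pos: [0.5045, -0.2859, 0.2868]
t: 14.12
ee_pos: [0.4379, -0.441, 0.2857]
r 0.6726 ang -100.89 xaz+90 54.71 z 0.2857 F [ 0.9  0.2 -0.4] open 0.0801 j [ 73.  17. -38.  81.  11.  86.  -0.]
```

View pics/wrist6.png

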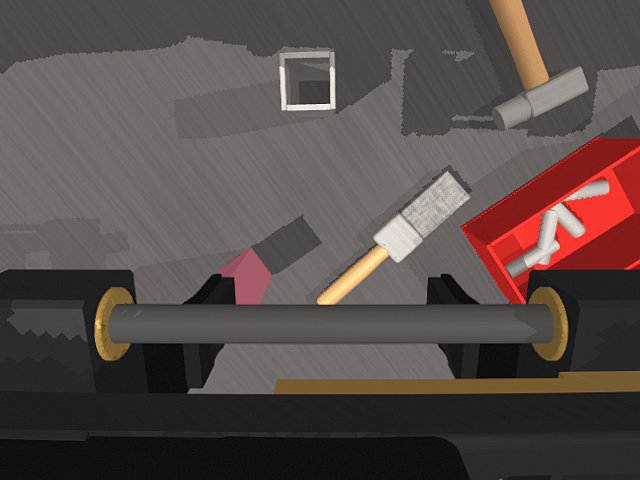

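There are two leg-shaped candidates here: the grey steel tube at (307,81) and the pink one at (250,275). The grey one fits the description, and an enlarged crop will confirm it.

Run:
```python
from h import *
p=cv2.imread("pics/wrist6.png"); cv2.imwrite("pics/w6c.png",cv2.resize(p[30:130,250:370],None,fx=5,fy=5,interpolation=cv2.INTER_CUBIC))
```

```text
(no output)
```

View pics/w6c.png

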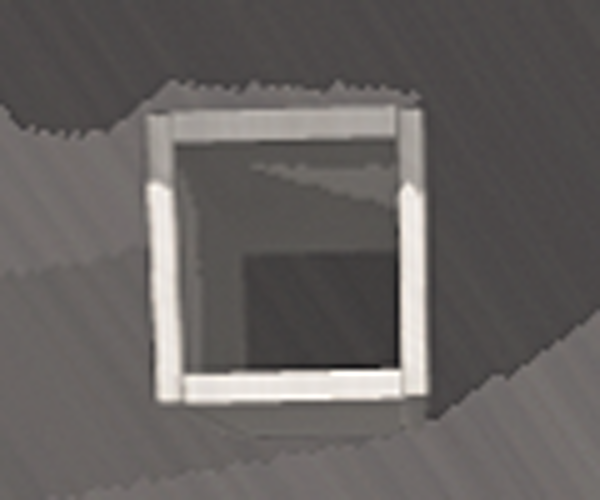

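The crop shows the grey, open square steel tube standing on end. Its top corners are at about (280,52), (335,52), (336,109) and (281,111).

Run:
```python
from h import *
i=np.load("pics/wrist6i.npy",allow_pickle=True).item()
P=deproj(i,[(279.6,52.4),(334.8,52),(335.6,109.2),(281.4,110.6)],z=.13); e=np.diff(np.r_[P,P[:1]],axis=0)
print(P.mean(0),np.linalg.norm(e,axis=1),np.degrees(np.arctan2(e[:,1],e[:,0]))%90)
# target: grasp offset 8 mm to -u side ; u = 54.6deg
a=np.radians(54.6); u=np.array([np.cos(a),np.sin(a)]); c=P.mean(0)[:2]; g=c-0.008*u
plan([g[0],g[1],0.20],0)
```

```text
[ 0.48380517 -0.3462315   0.13      ] [0.03946085 0.03933412 0.03992217 0.04008468] [55.00094987 55.70750462 56.08249523 55.04502759]
pos [ 0.4399 -0.4381  0.2861] xaz -35.0 n 3
{"travel":[-5.6,-30.8,28.7],"yaw":0.00}
{"travel":[-5.6,-30.8,28.7],"yaw":0.00}
{"travel":[-5.6,-30.8,28.7],"yaw":0.00}
```

```bash
python3 -m inch '[{"travel":[-6,-31,28],"yaw":0,"hand":80},{"travel":[-5,-31,28],"yaw":0,"hand":80},{"travel":[-6,-31,28],"yaw":0,"hand":80},{"travel":[0,0,0],"yaw":0,"hand":80}]' | head -2
python3 - <<'E'
from h import *
c=np.array([.4838,-.3462]); a=np.radians(55); u=np.array([np.cos(a),np.sin(a)]); g=c-0.008*u
plan([g[0],g[1],0.091],0)
E
```

```text
t: 14.68
ee_pos: [0.4815, -0.3443, 0.201]
pos [ 0.4815 -0.3443  0.201 ] xaz -34.3 n 3
{"travel":[1.0,2.8,36.7],"yaw":0.00}
{"travel":[1.0,2.8,36.7],"yaw":0.00}
{"travel":[1.0,2.8,36.7],"yaw":0.00}
```

```bash
python3 -m inch '[{"travel":[3,8,35],"yaw":1,"hand":80},{"travel":[0,0,40],"yaw":0,"hand":70},{"travel":[0,0,35],"yaw":0,"hand":60},{"travel":[0,0,0],"yaw":0,"hand":60}]' | head -2
python3 - <<'E'
from h import *
c=np.array([.4838,-.3462]); a=np.radians(55); u=np.array([np.cos(a),np.sin(a)]); g=c-0.008*u
plan([g[0],g[1],0.091],0)
E
```

```text
t: 15.18
ee_pos: [0.4768, -0.3574, 0.091]
pos [ 0.4768 -0.3574  0.091 ] xaz -35.7 n 1
{"travel":[-0.7,-5.2,-0.0],"yaw":0.00}
```

```bash
python3 -m inch '[{"travel":[0,-5,0],"yaw":-1,"hand":56},{"travel":[0,0,0],"yaw":0,"hand":48},{"travel":[0,0,0],"yaw":0,"hand":36},{"travel":[0,0,0],"yaw":0,"hand":36},{"travel":[0,0,0],"yaw":0,"hand":36}]' 5
python3 - <<'E'
from h import *
polar();print(env.get_state()["ee_pos"])
p,d=env.snapshot("scene"); cv2.imwrite("pics/s7.png",cv2.resize(p[200:400,80:320,::-1],None,fx=3,fy=3,interpolation=cv2.INTER_CUBIC))
E
```

```text
t: 15.8
ee_pos: [0.4813, -0.3538, 0.0937]
orientation: [[0.822, -0.569, -0.0], [-0.569, -0.822, -0.0], [0.0, 0.001, -1.0]]
wrist_force: [-1.7, 1.6, 5.8]
opening: 0.0406
r 0.5794 ang -98.31 xaz+90 55.31 z 0.0937 F [-1.7  1.6  5.8] open 0.0406 j [ 66.  22. -39.  98.  15.  65. -12.]
[ 0.48130433 -0.35382464  0.09366976]
```

View pics/s7.png

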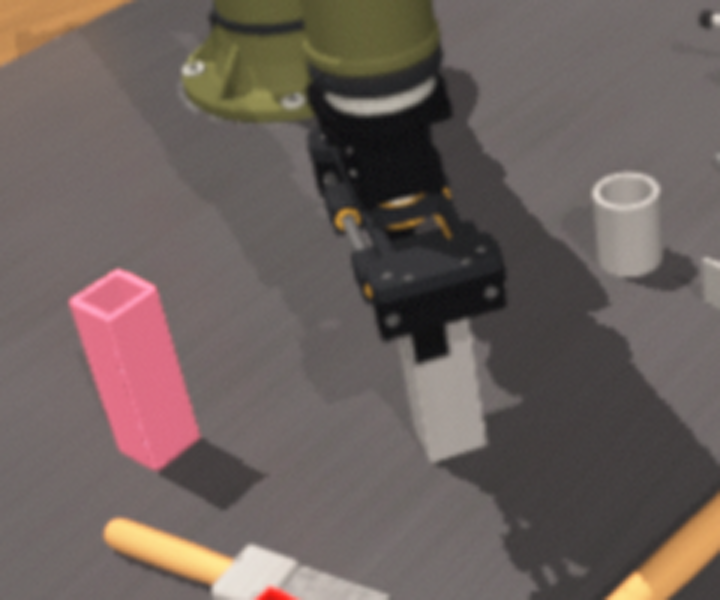

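Run:
```python
import numpy as np
th=np.array([0,4,8,12,16,20,25,30,35,40,45,50,55,60,65,70,74,78,81,84,86,88,90])
f=np.radians(103.8-th); P=116.05*np.c_[np.cos(f),np.sin(f)]
for t,d,p in zip(th[1:],np.diff(P,axis=0),P[1:]): print(t,"y",round(-d[0],1),"z",round(-d[1],1),"TCPz",round(p[1]-19,1))
```

```text
4 y -7.9 z -1.7 TCPz 95.4
8 y -8.0 z -1.1 TCPz 96.5
12 y -8.1 z -0.5 TCPz 97.0
16 y -8.1 z 0.0 TCPz 97.0
20 y -8.1 z 0.6 TCPz 96.4
25 y -10.0 z 1.5 TCPz 94.8
30 y -9.8 z 2.4 TCPz 92.4
35 y -9.6 z 3.2 TCPz 89.2
40 y -9.3 z 4.1 TCPz 85.1
45 y -8.9 z 4.9 TCPz 80.3
50 y -8.4 z 5.6 TCPz 74.6
55 y -7.9 z 6.3 TCPz 68.3
60 y -7.3 z 7.0 TCPz 61.3
65 y -6.7 z 7.6 TCPz 53.7
70 y -6.0 z 8.2 TCPz 45.6
74 y -4.3 z 6.9 TCPz 38.7
78 y -3.8 z 7.2 TCPz 31.5
81 y -2.5 z 5.5 TCPz 26.0
84 y -2.2 z 5.7 TCPz 20.3
86 y -1.3 z 3.8 TCPz 16.5
88 y -1.2 z 3.9 TCPz 12.6
90 y -1.0 z 3.9 TCPz 8.7
```

```bash
python3 -m inch '[{"travel":[0,-8,-4],"yaw":0,"hand":36},{"travel":[0,-8,-2],"yaw":0,"hand":36},{"travel":[0,-8,-1],"yaw":0,"hand":36},{"travel":[0,-8,0],"yaw":0,"hand":36},{"travel":[0,0,0],"yaw":0,"hand":36}]' 5
python3 - <<'E'
from h import *
print(env.get_state()["ee_pos"])
p,d=env.snapshot("scene"); cv2.imwrite("pics/s8.png",cv2.resize(p[200:400,80:320,::-1],None,fx=3,fy=3,interpolation=cv2.INTER_CUBIC))
E
```

```text
t: 16.48
ee_pos: [0.5003, -0.3262, 0.0998]
orientation: [[0.823, -0.568, 0.0], [-0.568, -0.823, 0.001], [-0.0, -0.001, -1.0]]
wrist_force: [-0.0, 0.3, -4.8]
opening: 0.04
[ 0.50025458 -0.32616184  0.09975085]
```

View pics/s8.png

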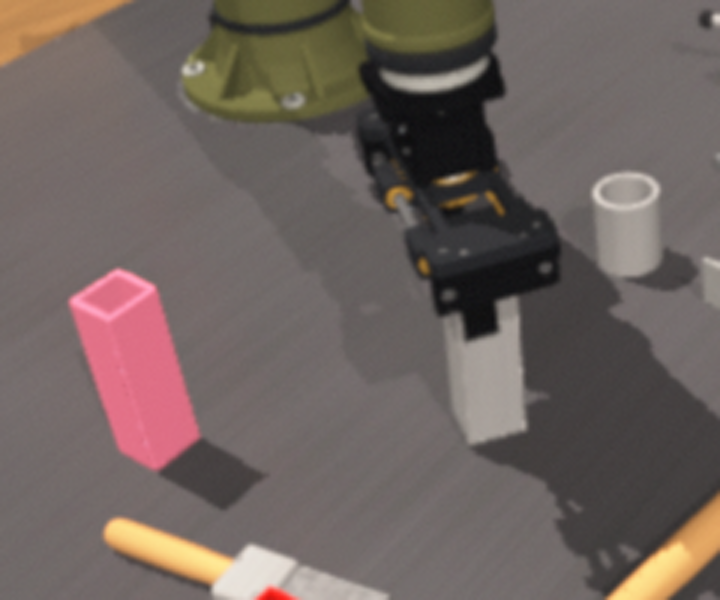

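The grip carried the leg up about 6 mm and it's still hanging vertical. I'll lower it back onto the bench with a small down-press so the foot grips, then swing it over.

```bash
python3 -m inch '[{"travel":[0,0,3],"yaw":0,"hand":36},{"travel":[0,0,2],"yaw":0,"hand":36},{"travel":[0,0,1.5],"yaw":0,"hand":36},{"travel":[0,0,0],"yaw":0,"hand":36}]' 5|grep -v ori
python3 -c "
from h import *;s=env.get_state();print(s['ee_pos'],s['wrist_force'],s['ft_torque'])"
```

```text
t: 17.02
ee_pos: [0.4997, -0.3286, 0.0948]
wrist_force: [-2.3, -0.1, 5.7]
opening: 0.0404
[ 0.49971948 -0.32864601  0.09483721] [-2.26119075 -0.09598181  5.7222104 ] [-0.05462559  0.69049892  0.07236927]
```

```bash
python3 -m inch '[{"travel":[0,-8,-1.5],"yaw":0,"hand":36},{"travel":[0,-8,-1],"yaw":0,"hand":36},{"travel":[0,-8,-0.5],"yaw":0,"hand":36}]' 4|grep -v ori
python3 - <<'E'
from h import *
print(env.get_state()["ee_pos"])
p,d=env.snapshot("scene"); cv2.imwrite("pics/s9.png",cv2.resize(p[200:400,80:320,::-1],None,fx=3,fy=3,interpolation=cv2.INTER_CUBIC))
E
```

```text
t: 17.4
ee_pos: [0.514, -0.3066, 0.0963]
wrist_force: [-1.0, -1.3, -0.7]
opening: 0.0399
[ 0.51399541 -0.30657639  0.09627614]
```

View pics/s9.png

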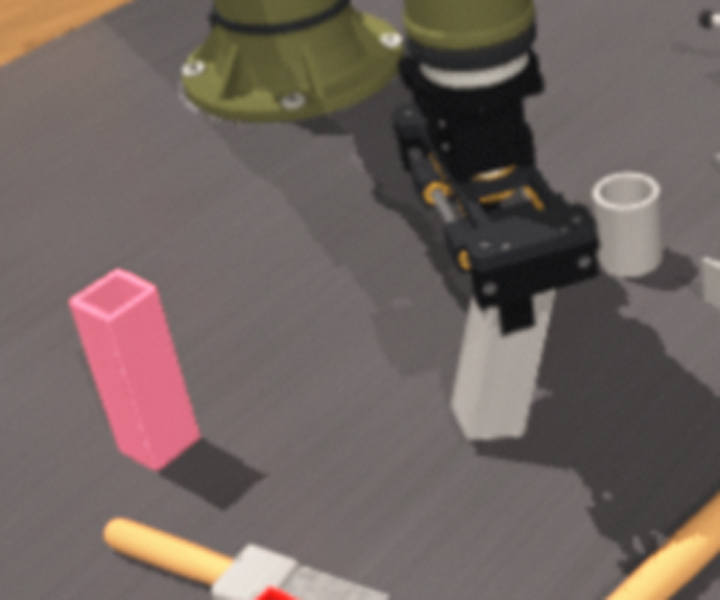

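It works: the leg is tilting about 13° towards the upper right with its foot planted. I'll continue the arc.

```bash
python3 -m inch '[{"travel":[0,-8,0],"yaw":0,"hand":36},{"travel":[0,-8,0.6],"yaw":0,"hand":36},{"travel":[0,-10,1.5],"yaw":0,"hand":36},{"travel":[0,-10,2.4],"yaw":0,"hand":36},{"travel":[0,-9.6,3.2],"yaw":0,"hand":36}]' 4|grep -v ori
python3 -m inch '[{"travel":[0,-9.3,4.1],"yaw":0,"hand":36},{"travel":[0,-9,4.9],"yaw":0,"hand":36},{"travel":[0,-8.4,5.6],"yaw":0,"hand":36}]' 4|grep -v ori
python3 - <<'E'
from h import *
print(env.get_state()["ee_pos"])
p,d=env.snapshot("scene"); cv2.imwrite("pics/s10.png",cv2.resize(p[200:400,80:320,::-1],None,fx=3,fy=3,interpolation=cv2.INTER_CUBIC))
E
```

```text
t: 18.08
ee_pos: [0.5394, -0.2695, 0.0882]
wrist_force: [-1.1, -0.8, -3.1]
opening: 0.0401
t: 18.45
ee_pos: [0.5546, -0.2478, 0.0737]
wrist_force: [-1.1, -0.4, -2.5]
opening: 0.0402
[ 0.55464219 -0.24781126  0.07367505]
```

View pics/s10.png

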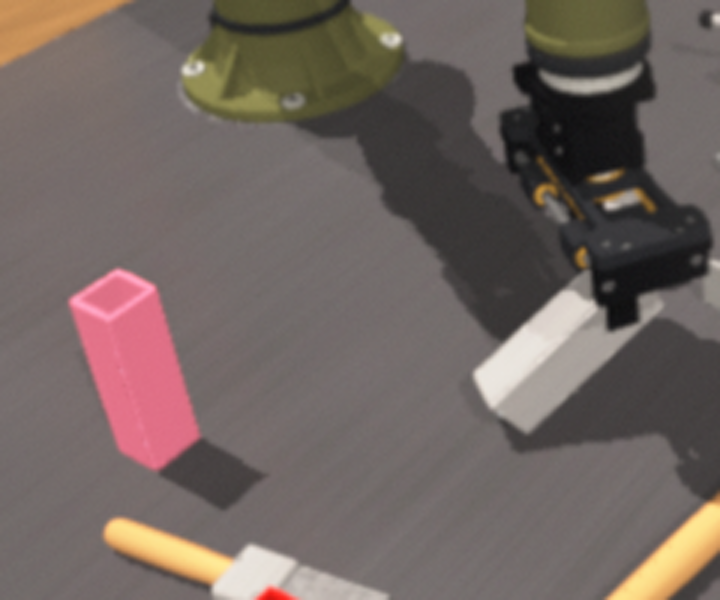

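```bash
python3 -m inch '[{"travel":[0,-8,6.3],"yaw":0,"hand":36},{"travel":[0,-7.3,7],"yaw":0,"hand":36},{"travel":[0,-6.7,7.6],"yaw":0,"hand":36},{"travel":[0,-6,8.2],"yaw":0,"hand":36},{"travel":[0,-4.3,6.9],"yaw":0,"hand":36}]' 4|grep -v ori
python3 -m inch '[{"travel":[0,-3.8,7.2],"yaw":0,"hand":36},{"travel":[0,-2.5,5],"yaw":0,"hand":36},{"travel":[0,0,0],"yaw":0,"hand":36}]' 4|grep -v ori
python3 - <<'E'
from h import *
print(env.get_state()["ee_pos"])
p,d=env.snapshot("scene"); cv2.imwrite("pics/s11.png",cv2.resize(p[200:400,120:360,::-1],None,fx=3,fy=3,interpolation=cv2.INTER_CUBIC))
E
```

```text
t: 19.12
ee_pos: [0.5729, -0.2215, 0.0374]
wrist_force: [-0.3, -1.3, -2.0]
opening: 0.0401
t: 19.5
ee_pos: [0.5764, -0.2162, 0.0255]
wrist_force: [-0.4, -0.5, -3.0]
opening: 0.04
[ 0.57636509 -0.21621921  0.02546851]
```

View pics/s11.png

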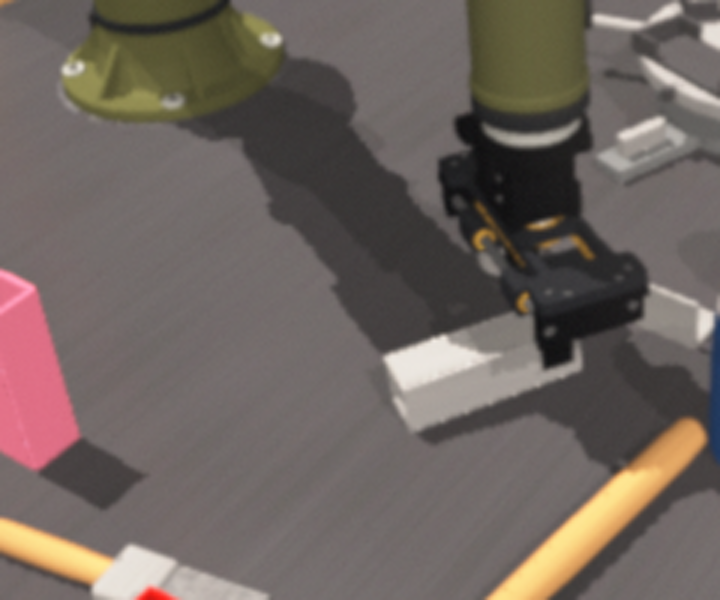

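```bash
python3 -m inch '[{"travel":[0,-2,4],"yaw":0,"hand":36},{"travel":[0,-1,4],"yaw":0,"hand":36},{"travel":[0,-1,3],"yaw":0,"hand":36},{"travel":[0,-1,2],"yaw":0,"hand":36},{"travel":[0,0,0],"yaw":0,"hand":36}]' 4|grep -v ori
python3 -m inch '[{"travel":[0,0,2],"yaw":0,"hand":36},{"travel":[0,0,2],"yaw":0,"hand":36}]' 4|grep -v ori
python3 - <<'E'
from h import *
print(env.get_state()["ee_pos"])
p,d=env.snapshot("scene"); cv2.imwrite("pics/s12.png",cv2.resize(p[200:400,120:360,::-1],None,fx=3,fy=3,interpolation=cv2.INTER_CUBIC))
E
```

```text
t: 20.18
ee_pos: [0.5795, -0.2124, 0.0135]
wrist_force: [-3.1, 0.5, 4.3]
opening: 0.0398
t: 20.42
ee_pos: [0.5799, -0.2119, 0.0097]
wrist_force: [-2.4, 1.1, 6.0]
opening: 0.0403
[ 0.57990841 -0.21190323  0.00969711]
```

View pics/s12.png

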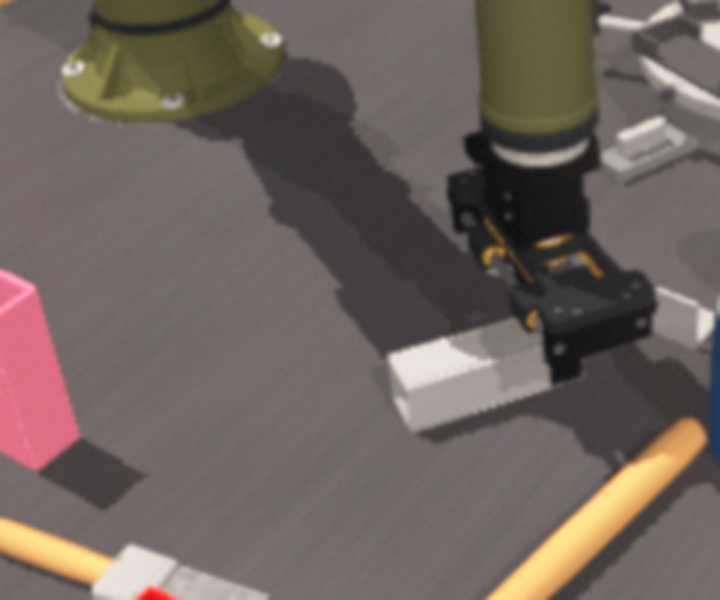

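The leg looks flat and the force reading shows bench contact. I'll let go and back up.

```bash
python3 -m inch '[{"travel":[0,0,-1],"yaw":0,"hand":46},{"travel":[0,0,0],"yaw":0,"hand":56},{"travel":[0,0,0],"yaw":0,"hand":70},{"travel":[0,0,0],"yaw":0,"hand":70}]' 4|grep -v ori
python3 -m inch '[{"travel":[0,10,-40],"yaw":0,"hand":70},{"travel":[0,40,-50],"yaw":0,"hand":70},{"travel":[0,40,-50],"yaw":0,"hand":70},{"travel":[0,40,-30],"yaw":0,"hand":70},{"travel":[0,0,0],"yaw":0,"hand":70}]' 4|grep -v ori
python3 - <<'E'
from h import *
i=env.camera_info("wrist")
p,d=env.snapshot("wrist"); cv2.imwrite(f"pics/wrist13.png",p[:,:,::-1]); np.save("pics/wrist13i.npy",i,allow_pickle=True);np.save("pics/wrist13d.npy",d)
polar()
E
```

```text
t: 20.98
ee_pos: [0.5792, -0.2125, 0.0098]
wrist_force: [0.6, -0.1, 0.3]
opening: 0.0663
t: 21.6
ee_pos: [0.5053, -0.3229, 0.1803]
wrist_force: [1.0, 0.7, -0.8]
opening: 0.0698
r 0.5425 ang -96.26 xaz+90 55.09 z 0.1785 F [ 0.1  0.2 -0.6] open 0.0696 j [ 64.  18. -41.  93.  12.  73. -14.]
```

View pics/wrist13.png

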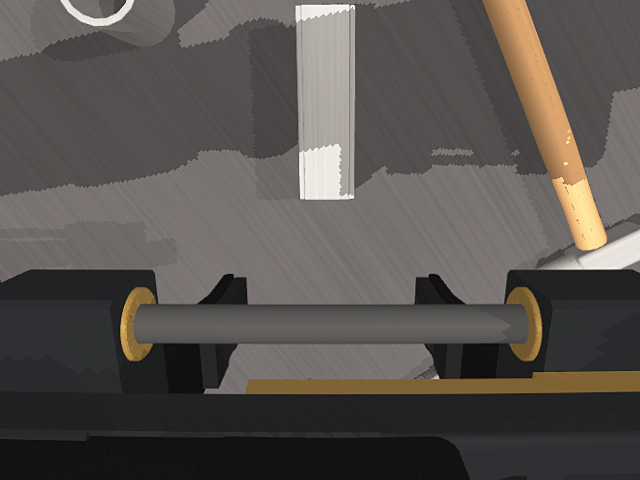

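Wrist view: the leg lies flat, with its near end at (300–354,199) and its far end at (296–355,5).

Run:
```python
from h import *
i=np.load("pics/wrist13i.npy",allow_pickle=True).item(); d=np.load("pics/wrist13d.npy")
C=cloud(i,d)
A=C[8:196,302:346].reshape(-1,3); A=A[A[:,2]>.03]
c=A.mean(0); _,_,V=np.linalg.svd(A-c,full_matrices=False); print("top z",A[:,2].min(),A[:,2].max(),"normal",V[2], len(A))
P=deproj(i,[(300,198.5),(354,198.5),(355,5),(296,5)],z=.04); print(P.round(4))
ax=(P[2]+P[3]-P[0]-P[1])/2; print("L",np.linalg.norm(ax),"az",np.degrees(np.arctan2(ax[1],ax[0])),"centre",P.mean(0))
r=cv2.minAreaRect(C[0:210,285:365][C[0:210,285:365][:,:,2]>.03][:,:2].astype(np.float32)); print(r)
P1=P.mean(0); plan([P1[0],P1[1],0.08],0)
```

```text
top z 0.03787477864622896 0.3433372568461066 normal [ 0.8157001  -0.57823214 -0.01676106] 8272
[[ 0.4989 -0.2934  0.04  ]
 [ 0.5313 -0.3163  0.04  ]
 [ 0.6051 -0.2096  0.04  ]
 [ 0.573  -0.1871  0.04  ]]
L 0.12969221862325167 az 55.23286361046198 centre [ 0.55208881 -0.25157903  0.04      ]
((0.5516400337219238, -0.25129830837249756), (0.13053685426712036, 0.0403229184448719), 55.193111419677734)
pos [ 0.5059 -0.3197  0.1785] xaz -34.9 n 3
{"travel":[-0.4,-27.4,32.8],"yaw":0.00}
{"travel":[-0.4,-27.4,32.8],"yaw":0.00}
{"travel":[-0.4,-27.4,32.8],"yaw":0.00}
```

```bash
python3 -m inch '[{"travel":[0,-40,25],"yaw":0,"hand":70},{"travel":[-1,-40,35],"yaw":0,"hand":70},{"travel":[0,-2,40],"yaw":0,"hand":70},{"travel":[0,0,0],"yaw":0,"hand":70}]' 4|grep -v ori
python3 - <<'E'
from h import *
plan([0.5518,-0.2514,0.008],0,n=1)
E
```

```text
t: 22.15
ee_pos: [0.5498, -0.2461, 0.0733]
wrist_force: [0.3, 0.1, 1.0]
opening: 0.0702
pos [ 0.5498 -0.2461  0.0733] xaz -34.5 n 1
{"travel":[4.7,3.2,65.3],"yaw":0.00}
```

```bash
python3 -m inch '[{"travel":[4,3,30],"yaw":0,"hand":70},{"travel":[0,0,25],"yaw":0,"hand":60},{"travel":[0,0,8],"yaw":0,"hand":56},{"travel":[0,0,0],"yaw":0,"hand":56}]' 20|grep -v ori
python3 - <<'E'
from h import *
plan([0.5518,-0.2514,0.008],0,n=1)
E
```

```text
t: 22.65
ee_pos: [0.5541, -0.2545, 0.0152]
wrist_force: [0.4, 0.1, -0.9]
opening: 0.0568
pos [ 0.5541 -0.2545  0.0152] xaz -34.7 n 1
{"travel":[-3.7,-1.3,7.2],"yaw":0.00}
```

```bash
python3 -m inch '[{"travel":[-3,-1,5],"yaw":0,"hand":54},{"travel":[0,0,0],"yaw":0,"hand":46},{"travel":[0,0,0],"yaw":0,"hand":36},{"travel":[0,0,0],"yaw":0,"hand":36}]' 25|grep -v ori
python3 -m inch '[{"travel":[0,0,0],"yaw":0,"hand":36},{"travel":[0,0,-5],"yaw":0,"hand":36},{"travel":[0,0,-10],"yaw":0,"hand":36}]' 25|grep -v ori
python3 - <<'E'
from h import *
print(env.get_state()["ee_pos"])
p,d=env.snapshot("scene"); cv2.imwrite("pics/s14.png",cv2.resize(p[200:400,120:360,::-1],None,fx=3,fy=3,interpolation=cv2.INTER_CUBIC))
E
```

```text
t: 23.15
ee_pos: [0.552, -0.2521, 0.0099]
wrist_force: [-0.2, 0.0, 0.8]
opening: 0.0399
t: 23.52
ee_pos: [0.5506, -0.2516, 0.0237]
wrist_force: [0.4, 0.3, -4.5]
opening: 0.0398
[ 0.55064775 -0.25160505  0.0236898 ]
```

View pics/s14.png

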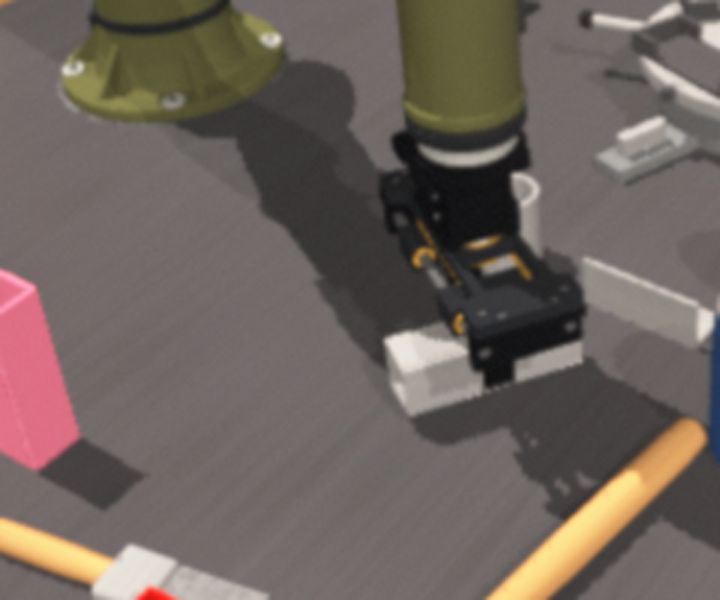

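The leg is held level, with about 4.5 N of weight on the wrist. I'll lift it and go to a viewing pose beside the cradle.

```bash
python3 -m inch '[{"travel":[0,0,-40],"yaw":0,"hand":36},{"travel":[0,0,-60],"yaw":0,"hand":36},{"travel":[0,0,-60],"yaw":0,"hand":36},{"travel":[0,0,-60],"yaw":0,"hand":36}]' 25|grep -v ori
python3 - <<'E'
from h import *
plan([0.653,0.092,0.26],102.7,n=13)
E
```

```text
t: 24.08
ee_pos: [0.5515, -0.2517, 0.2465]
wrist_force: [1.6, -0.7, -4.9]
opening: 0.0398
pos [ 0.5515 -0.2517  0.2465] xaz -34.7 n 13
{"travel":[-8.6,-26.2,-1.0],"yaw":-7.90}
{"travel":[-4.9,-27.1,-1.0],"yaw":-7.90}
{"travel":[-1.2,-27.5,-1.0],"yaw":-7.90}
{"travel":[2.6,-27.4,-1.0],"yaw":-7.90}
{"travel":[6.4,-26.8,-1.0],"yaw":-7.90}
{"travel":[10.0,-25.7,-1.0],"yaw":-7.90}
{"travel":[13.4,-24.1,-1.0],"yaw":-7.90}
{"travel":[16.6,-22.0,-1.0],"yaw":-7.90}
{"travel":[19.5,-19.5,-1.0],"yaw":-7.90}
{"travel":[22.0,-16.6,-1.0],"yaw":-7.90}
{"travel":[24.1,-13.5,-1.0],"yaw":-7.90}
{"travel":[25.7,-10.0,-1.0],"yaw":-7.90}
{"travel":[26.8,-6.4,-1.0],"yaw":-7.90}
```

```bash
python3 -m inch '[{"travel":[-9,-26,0],"yaw":-8,"hand":36},{"travel":[-5,-27,0],"yaw":-8,"hand":36},{"travel":[-1,-27,0],"yaw":-8,"hand":36},{"travel":[3,-27,0],"yaw":-8,"hand":36},{"travel":[6,-27,0],"yaw":-8,"hand":36}]' 25|grep -v ori
python3 -m inch '[{"travel":[10,-26,0],"yaw":-8,"hand":36},{"travel":[13,-24,0],"yaw":-8,"hand":36},{"travel":[17,-22,0],"yaw":-8,"hand":36},{"travel":[20,-20,0],"yaw":-8,"hand":36},{"travel":[22,-17,0],"yaw":-8,"hand":36}]' 25|grep -v ori
python3 -m inch '[{"travel":[24,-13,0],"yaw":-8,"hand":36},{"travel":[26,-10,0],"yaw":-8,"hand":36},{"travel":[27,-6,0],"yaw":-7,"hand":36},{"travel":[0,0,0],"yaw":0,"hand":36},{"travel":[0,0,0],"yaw":0,"hand":36}]' 25|grep -v ori
python3 - <<'E'
from h import *
i=env.camera_info("wrist")
p,d=env.snapshot("wrist"); cv2.imwrite(f"pics/wrist15.png",p[:,:,::-1]); np.save("pics/wrist15i.npy",i,allow_pickle=True);np.save("pics/wrist15d.npy",d)
polar()
E
```

```text
t: 24.7
ee_pos: [0.5898, -0.1196, 0.2445]
wrist_force: [-0.4, 0.1, -4.3]
opening: 0.0396
t: 25.32
ee_pos: [0.6272, 0.0141, 0.2445]
wrist_force: [-0.0, -1.5, -4.5]
opening: 0.04
t: 25.95
ee_pos: [0.65, 0.092, 0.2443]
wrist_force: [-0.5, 0.5, -4.4]
opening: 0.0401
r 0.1539 ang -56.41 xaz+90 158.16 z 0.2443 F [-0.1 -0.6 -4.4] open 0.0396 j [ 33.  32. -64.  79.  28.  87.  39.]
```

View pics/wrist15.png

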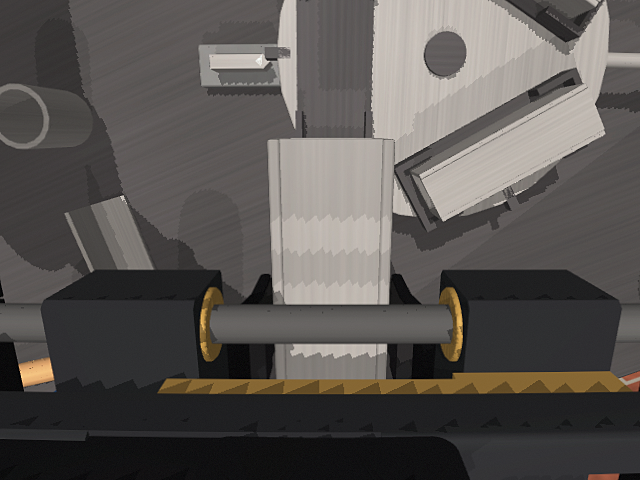

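Run:
```python
from h import *
p=cv2.imread("pics/wrist15.png"); cv2.imwrite("pics/w15c.png",cv2.resize(p[0:145,190:400],None,fx=3.8,fy=3.8,interpolation=cv2.INTER_CUBIC))
i=np.load("pics/wrist15i.npy",allow_pickle=True).item(); d=np.load("pics/wrist15d.npy")
C=cloud(i,d); a=np.radians(-112.15); ex=np.array([np.cos(a),np.sin(a)]); ey=np.array([-ex[1],ex[0]])
Q=C[...,:2]-C0; X=Q@ex; Y=Q@ey
for v in (5,30,60,90,115,125,132): 
    print(v,[(u,int(X[v,u]*1000),int(Y[v,u]*1000),int(C[v,u,2]*1000)) for u in range(286,384,6)])
```

```text
5 [(286, 120, -35, 63), (292, 116, -35, 63), (298, 111, -34, 66), (304, 107, -34, 67), (310, 102, -33, 68), (316, 98, -34, 66), (322, 93, -34, 67), (328, 89, -34, 67), (334, 84, -34, 66), (340, 80, -34, 67), (346, 75, -34, 67), (352, 71, -34, 67), (358, 66, -34, 65), (364, 62, -34, 67), (370, 57, -34, 67), (376, 52, -35, 62), (382, 48, -35, 62)]
30 [(286, 121, -17, 62), (292, 116, -17, 63), (298, 111, -16, 66), (304, 107, -17, 65), (310, 102, -16, 67), (316, 98, -16, 67), (322, 93, -17, 65), (328, 89, -17, 65), (334, 84, -16, 67), (340, 80, -17, 65), (346, 86, 60, 407), (352, 70, -17, 67), (358, 66, -16, 67), (364, 61, -17, 67), (370, 57, -17, 67), (376, 52, -17, 63), (382, 47, -18, 63)]
60 [(286, 121, 3, 62), (292, 116, 3, 63), (298, 111, 4, 67), (304, 107, 4, 67), (310, 102, 4, 66), (316, 98, 4, 66), (322, 93, 4, 65), (328, 88, 4, 67), (334, 84, 4, 68), (340, 79, 4, 66), (346, 75, 4, 66), (352, 70, 4, 67), (358, 65, 4, 66), (364, 61, 4, 67), (370, 56, 4, 67), (376, 51, 3, 64), (382, 47, 3, 62)]
90 [(286, 122, 25, 62), (292, 117, 25, 61), (298, 112, 26, 66), (304, 107, 26, 67), (310
[... 537 characters left out ...]
 (376, 50, 44, 61), (382, 45, 44, 62)]
125 [(286, 128, 51, 1), (292, 123, 51, 0), (298, 111, 53, 82), (304, 107, 52, 67), (310, 102, 52, 67), (316, 98, 52, 67), (322, 93, 52, 67), (328, 88, 52, 66), (334, 83, 52, 67), (340, 79, 52, 67), (346, 74, 52, 67), (352, 69, 52, 65), (358, 65, 52, 67), (364, 60, 52, 71), (370, 56, 52, 82), (376, 50, 52, 65), (382, 45, 52, 62)]
132 [(286, 129, 57, 1), (292, 123, 57, 0), (298, 111, 58, 81), (304, 107, 58, 67), (310, 102, 58, 68), (316, 98, 58, 66), (322, 93, 58, 67), (328, 88, 58, 68), (334, 83, 58, 67), (340, 79, 57, 67), (346, 74, 57, 66), (352, 69, 57, 66), (358, 64, 57, 67), (364, 60, 57, 74), (370, 56, 57, 84), (376, 50, 57, 64), (382, 45, 57, 63)]
```

View pics/w15c.png

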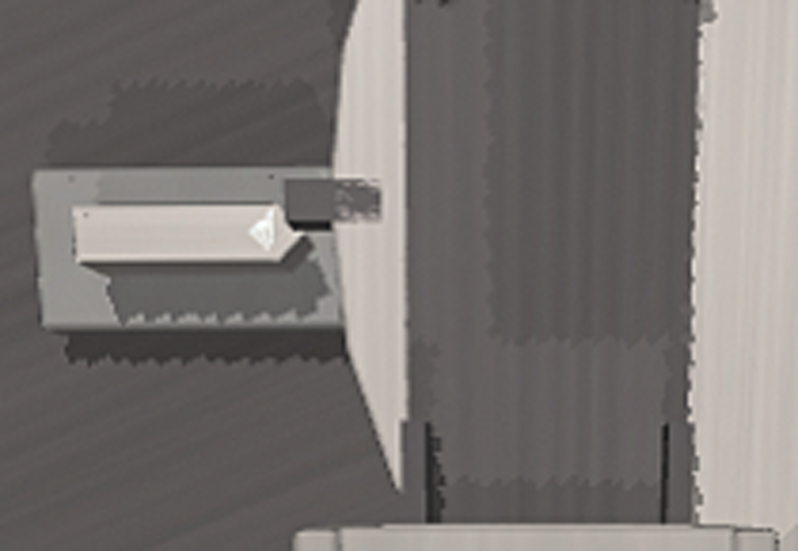

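Run:
```python
from h import *
i=np.load("pics/wrist15i.npy",allow_pickle=True).item()
a=np.radians(-112.15); ex=np.array([np.cos(a),np.sin(a)]); ey=np.array([-ex[1],ex[0]])
def loc(px,z):
    q=deproj(i,px,z=z)[:,:2]-C0; return np.c_[q@ex,q@ey].round(4)
print("floor edges y~0",loc([(296.8,55),(373.6,55),(297.2,10),(374.2,10),(297.5,100),(373,100)],.066))
print("wall tops L out/in",loc([(295.8,125),(303,125),(364.8,125),(373,125)],.082))
print("mark",loc([(265,51.5)],.06),"side edges",loc([(272,47.3),(272,57)],.06)); print("tip",loc([(271,61.8)],.034),"rib sides",loc([(225,54.5),(225,69)],.034)); print("hub",loc([(445,53)],.067))
```

```text
floor edges y~0 [[ 0.1129  0.0007]
 [ 0.0541  0.0003]
 [ 0.1123 -0.031 ]
 [ 0.0545 -0.0314]
 [ 0.1128  0.0338]
 [ 0.0536  0.0334]]
wall tops L out/in [[0.113  0.0531]
 [0.1075 0.0531]
 [0.0608 0.0528]
 [0.0545 0.0527]]
mark [[ 0.1382 -0.0028]] side edges [[ 0.1326 -0.0059]
 [ 0.1328  0.0012]]
tip [[0.1372 0.0006]] rib sides [[ 0.1758 -0.0051]
 [ 0.1764  0.0064]]
hub [[-0.0005 -0.0016]]
```

Run:
```python
from h import *
i=np.load("pics/wrist15i.npy",allow_pickle=True).item()
s=env.get_state(); print(s["ee_pos"])
z=s["ee_pos"][2]+.0301
P=deproj(i,[(268.5,139),(394,139),(272,250),(392,250)],z=z); print(P.round(4),np.linalg.norm(P[0]-P[1]))
R=s["orientation"]; print(((P-s["ee_pos"])@R*1000).round(1))
xa=np.degrees(np.arctan2(R[1,0],R[0,0])); print("xaz",xa)
plan([0.5314,0.1425,0.15],67.85-xa)
```

```text
[0.65012139 0.09133315 0.24426697]
[[0.5821 0.0985 0.2744]
 [0.5967 0.1348 0.2744]
 [0.6155 0.085  0.2744]
 [0.6303 0.1221 0.2744]] 0.03917204968325503
[[-18.7 -65.7 -30.1]
 [ 20.5 -65.8 -30.1]
 [-18.8 -29.8 -30.1]
 [ 21.1 -29.8 -30.1]]
xaz 68.1617871128943
pos [0.6501 0.0913 0.2443] xaz 68.2 n 3
{"travel":[1.1,-43.1,31.4],"yaw":0.10}
{"travel":[1.0,-43.1,31.4],"yaw":0.10}
{"travel":[1.0,-43.1,31.4],"yaw":0.10}
```

```bash
python3 -m inch '[{"travel":[0,-43,20],"yaw":0,"hand":36},{"travel":[0,-43,30],"yaw":0,"hand":36},{"travel":[0,-43,40],"yaw":0,"hand":36},{"travel":[0,0,0],"yaw":0,"hand":36},{"travel":[0,0,0],"yaw":0,"hand":36}]' 25|grep -v ori
python3 - <<'E'
from h import *
R=env.get_state()["orientation"]; xa=np.degrees(np.arctan2(R[1,0],R[0,0]))
plan([0.5316,0.1413,0.10],67.85-xa)
E
```

```text
t: 26.62
ee_pos: [0.5311, 0.139, 0.155]
wrist_force: [1.2, 0.0, -3.8]
opening: 0.0399
pos [0.5311 0.139  0.155 ] xaz 68.2 n 2
{"travel":[1.1,-0.2,27.5],"yaw":0.16}
{"travel":[1.1,-0.2,27.5],"yaw":0.16}
```

```bash
python3 -m inch '[{"travel":[2,0,20],"yaw":0,"hand":36},{"travel":[0,0,20],"yaw":0,"hand":36},{"travel":[0,0,10],"yaw":0,"hand":36},{"travel":[0,0,0],"yaw":0,"hand":36}]' 25|grep -v ori
python3 - <<'E'
from h import *
p,d=env.snapshot("wrist"); cv2.imwrite("pics/wrist16.png",p[:,:,::-1])
R=env.get_state()["orientation"]; xa=np.degrees(np.arctan2(R[1,0],R[0,0]))
plan([0.5316,0.1413,0.0759],67.85-xa)
p,d=env.snapshot("scene"); cv2.imwrite("pics/s16.png",cv2.resize(p[150:280,270:450,::-1],None,fx=4.2,fy=4.2,interpolation=cv2.INTER_CUBIC))
E
```

```text
t: 27.12
ee_pos: [0.5302, 0.1425, 0.1032]
wrist_force: [-0.1, -0.8, -4.6]
opening: 0.0398
pos [0.5307 0.1428 0.104 ] xaz 68.3 n 1
{"travel":[-1.1,1.3,28.1],"yaw":0.48}
```

View pics/s16.png

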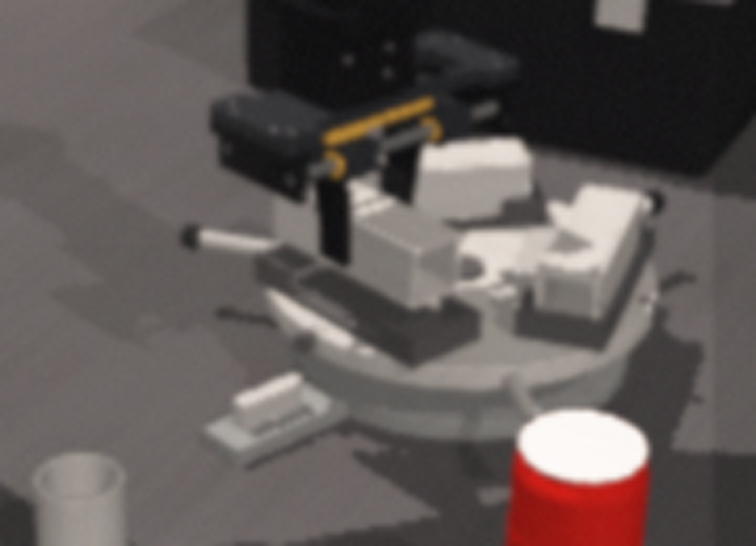

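View pics/wrist16.png

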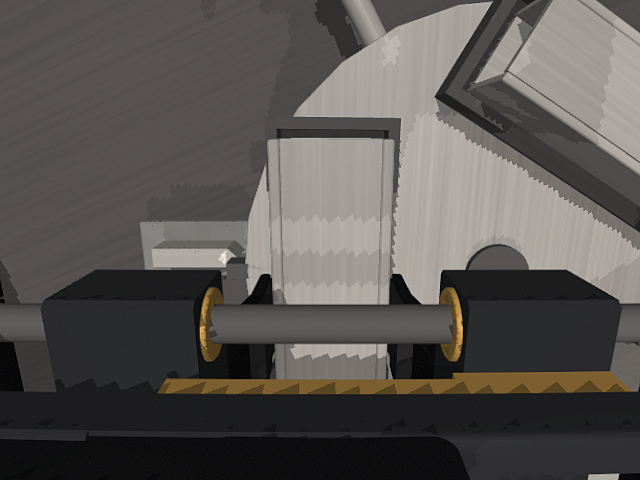

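Run:
```python
from h import *
s=env.get_state(); R=s["orientation"]
f=lambda px,z:((deproj("wrist",px,z=z)-s["ee_pos"])@R*1000).round(1)[:,:2]
print("leg",f([(268.5,139),(394,139)],s["ee_pos"][2]+.0301))
print("cradle outer/inner top",f([(267.5,119),(400.5,119),(277,129),(389,129)],.082))
```

```text
leg [[-19.2 -65.4]
 [ 20.  -65.4]]
cradle outer/inner top [[-27.1 -73.3]
 [ 30.3 -73.3]
 [-23.1 -69.1]
 [ 25.5 -69.1]]
```

```bash
python3 -m inch '[{"travel":[1,2,0],"yaw":0,"hand":36},{"travel":[0,0,8],"yaw":0,"hand":36},{"travel":[0,0,6],"yaw":0,"hand":36},{"travel":[0,0,0],"yaw":0,"hand":36}]' 25|grep -v ori
python3 -m inch '[{"travel":[0,0,4],"yaw":0,"hand":36},{"travel":[0,0,3],"yaw":0,"hand":36},{"travel":[0,0,2],"yaw":0,"hand":36},{"travel":[0,0,0],"yaw":0,"hand":36}]' 25|grep -v ori
```

```text
t: 27.72
ee_pos: [0.5325, 0.1425, 0.0897]
wrist_force: [0.7, 0.4, -4.4]
opening: 0.0396
t: 28.22
ee_pos: [0.533, 0.1427, 0.0813]
wrist_force: [0.5, 0.2, -2.8]
opening: 0.04
```

```bash
python3 -m inch '[{"travel":[0,0,2],"yaw":0,"hand":36},{"travel":[0,0,1],"yaw":0,"hand":36},{"travel":[0,0,0],"yaw":0,"hand":36}]' 25|grep -v ori
python3 -m inch '[{"travel":[0,0,1],"yaw":0,"hand":36},{"travel":[0,0,1],"yaw":0,"hand":36},{"travel":[0,0,0],"yaw":0,"hand":36}]' 25|grep -v ori
python3 - <<'E'
from h import *
p,d=env.snapshot("scene"); cv2.imwrite("pics/s17.png",cv2.resize(p[150:280,270:450,::-1],None,fx=4.2,fy=4.2,interpolation=cv2.INTER_CUBIC))
p,d=env.snapshot("wrist"); cv2.imwrite("pics/wrist17.png",p[:,:,::-1])
E
```

```text
t: 28.6
ee_pos: [0.5331, 0.1427, 0.0784]
wrist_force: [-0.2, 0.2, -4.0]
opening: 0.0401
t: 28.98
ee_pos: [0.5331, 0.1427, 0.0764]
wrist_force: [-0.2, 0.0, -4.8]
opening: 0.0399
```

View pics/s17.png

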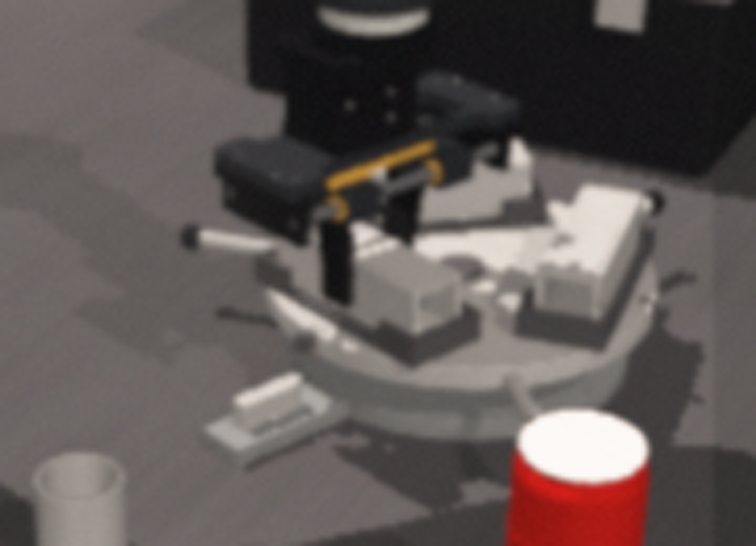

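View pics/wrist17.png

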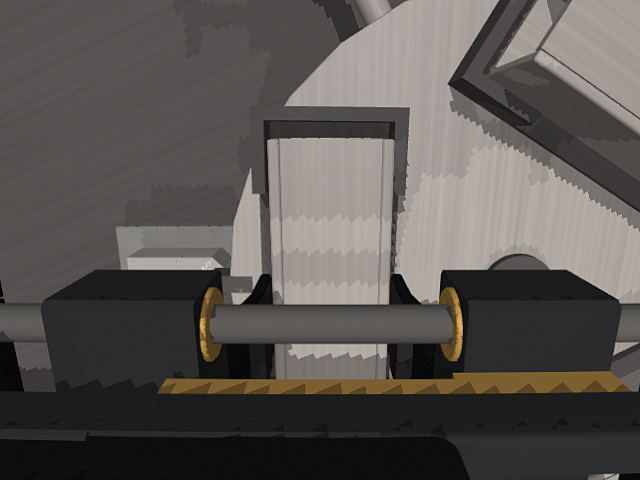

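The leg sits centred between the cradle walls (leg 268–394 px, walls 265–398 px). I'll lower the last millimetre to contact.

```bash
python3 -m inch '[{"travel":[0,0,1],"yaw":0,"hand":36},{"travel":[0,0,0.5],"yaw":0,"hand":36},{"travel":[0,0,0],"yaw":0,"hand":36}]' 25|grep -v ori
python3 -m inch '[{"travel":[0,0,0.5],"yaw":0,"hand":36},{"travel":[0,0,0.5],"yaw":0,"hand":36},{"travel":[0,0,0],"yaw":0,"hand":36}]' 25|grep -v ori
```

```text
t: 29.45
ee_pos: [0.5333, 0.1428, 0.0759]
wrist_force: [-3.2, -1.3, 4.9]
opening: 0.04
t: 29.82
ee_pos: [0.5333, 0.1427, 0.0759]
wrist_force: [-6.4, -3.3, 13.0]
opening: 0.0399
```

Seated: the TCP stopped at 75.9 mm, exactly as predicted, and the bench force rose. I'll relax the press, release, and back off straight up.

```bash
python3 -m inch '[{"travel":[0,0,-1.5],"yaw":0,"hand":36},{"travel":[0,0,0],"yaw":0,"hand":36},{"travel":[0,0,0],"yaw":0,"hand":44},{"travel":[0,0,0],"yaw":0,"hand":54},{"travel":[0,0,0],"yaw":0,"hand":54}]' 25|grep -v ori
python3 -m inch '[{"travel":[0,0,-10],"yaw":0,"hand":54},{"travel":[0,0,-30],"yaw":0,"hand":54},{"travel":[0,0,-50],"yaw":0,"hand":54},{"travel":[0,0,-60],"yaw":0,"hand":54}]'|grep -v ori
python3 -m inch '[{"travel":[0,50,-20],"yaw":0,"hand":54},{"travel":[0,50,0],"yaw":0,"hand":54},{"travel":[0,40,0],"yaw":0,"hand":54},{"travel":[0,0,0],"yaw":0,"hand":54},{"travel":[0,0,0],"yaw":0,"hand":54}]'|grep -v ori
python3 - <<'E'
from h import *
i=env.camera_info("wrist")
p,d=env.snapshot("wrist"); cv2.imwrite(f"pics/wrist18.png",p[:,:,::-1]); np.save("pics/wrist18i.npy",i,allow_pickle=True);np.save("pics/wrist18d.npy",d)
p,d=env.snapshot("top"); cv2.imwrite("pics/top18.png",p[:,:,::-1])
E
```

```text
t: 30.45
ee_pos: [0.5333, 0.1428, 0.0754]
wrist_force: [0.5, -0.1, 0.1]
opening: 0.0519
t: 30.95
ee_pos: [0.5326, 0.1426, 0.227]
wrist_force: [1.1, -0.6, 0.8]
opening: 0.0539
t: 31.58
ee_pos: [0.6626, 0.092, 0.2458]
wrist_force: [-0.1, 0.9, -0.1]
opening: 0.0542
```

View pics/wrist18.png

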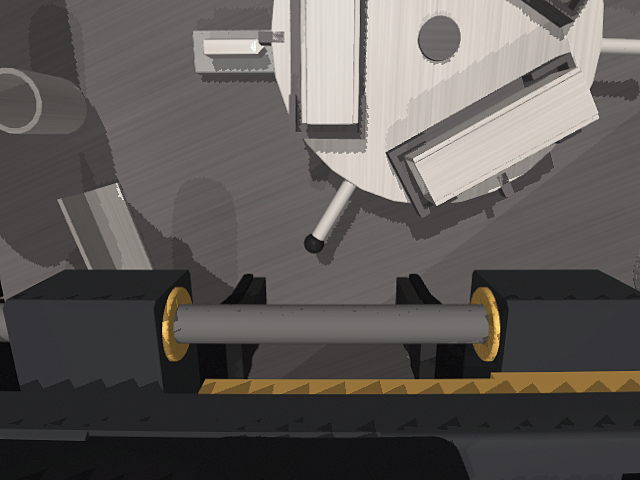

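View pics/top18.png

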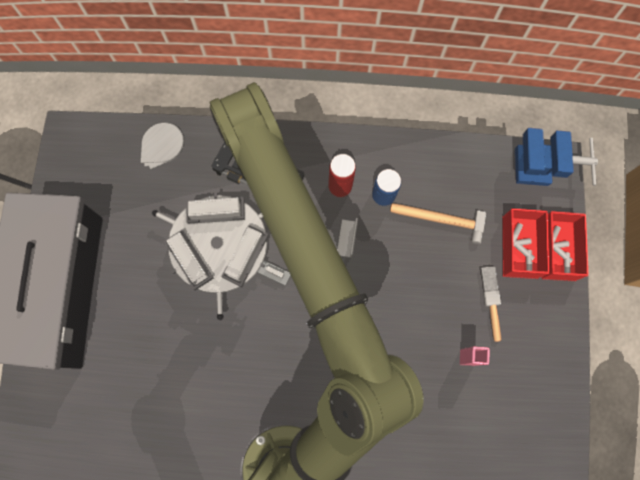

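Run:
```python
from h import *
p=cv2.imread("pics/wrist18.png"); cv2.imwrite("pics/w18c.png",cv2.resize(p[0:145,180:380],None,fx=4,fy=4,interpolation=cv2.INTER_CUBIC))
i=np.load("pics/wrist18i.npy",allow_pickle=True).item(); d=np.load("pics/wrist18d.npy"); C=cloud(i,d)
A=C[5:118,308:350].reshape(-1,3); A=A[(A[:,2]>.09)&(A[:,2]<.12)]; print("leg top z",np.percentile(A[:,2],[5,50,95]))
for n,a,b in (("L",5,60),("N",90,120)): 
    B=C[a:b,308:350].reshape(-1,3);B=B[(B[:,2]>.09)&(B[:,2]<.12)]; print(n,np.median(B[:,2]))
a=np.radians(-112.15); ex=np.array([np.cos(a),np.sin(a)]); ey=np.array([-ex[1],ex[0]])
q=lambda px,z:((deproj(i,px,z=z)[:,:2]-C0)@np.c_[ex,ey]).round(4)
print("leg end corners",q([(306,123),(357,123)],.106),"ball",q([(314,243)],.053),"hub",q([(439,38)],.067))
print("mark",q([(258.5,38)],.059),"tip",q([(263,46)],.034))
b=deproj(i,[(314,243)],z=.053)[0,:2]-C0; print(np.degrees(np.arctan2(b[1],b[0])))
```

```text
leg top z [0.10594961 0.10713518 0.1083143 ]
L 0.10716464992640554
N 0.10708470106726076
leg end corners [[0.099  0.0638]
 [0.0631 0.0634]] ball [[0.0954 0.1649]] hub [[-0.0005 -0.0013]]
mark [[ 0.1385 -0.0015]] tip [[ 0.139  -0.0005]]
-52.20779788210703
```

View pics/w18c.png

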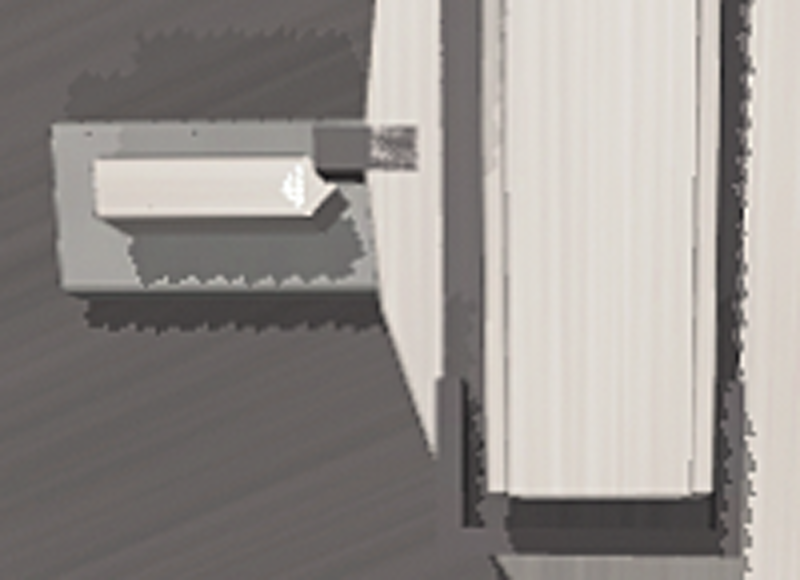

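Final view: the leg lies level in the cradle, its top at 106–107 mm and its near end at (306–357,123) px. The mark at (258,38) is within about 3 mm of the pointer tip at (263,46). The gripper is open, clear of everything and at rest, so I'm handing in.

```bash
python3 -c "
from station import env
s=env.get_state();print(s['t'],s['wrist_force'],s['opening']);print(env.sign_off())"
```

```text
31.675 [-0.13474177  0.14849122  0.79387107] 0.05412455070133251
the job is handed in; nothing more can be done
None
```

The leg is lying fully home in the empty cradle, with that cradle's mark at the pointer. I handed the job in at 31.7 s of the 72 s allowed; no verdict is reported.

**Turning the table:** I pushed two spokes one after the other, because joint 3 came within about 1° of its limit on the first. The mark ended about 1–4 mm from the pointer tip depending on which view I measured; 10 mm is allowed.

**Laying the leg down:** My first attempt to tip the leg lifted it about 6 mm and carried it about 35 mm sideways, still upright. I set it back on the bench with a light press, swung it down about its foot edge and let go. The camera then showed it flat.

**Placing it in the cradle:** I gripped the leg at mid-length, took it to the cradle and lowered it until it seated, at the predicted height.

**Last checks:**

| Check | Measured | Allowed |
|---|---|---|
| Offset across the cradle | about 1–2 mm | 8 mm |
| Offset along the cradle | about 1 mm | 12 mm |
| Leg top height above bench | 106–107 mm | 106 mm when seated, within 5 mm |
| Wrist force after release | under 1 N | gripper touching nothing |

Most of the bystanders looked unmoved in the final top picture. I only compared them by eye, and the arm partly hid the angle offcut and hid the pipe end. The wrist picture showed both of those standing in place.

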